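# Fit the drying peg and invert the rinsed canister on it

## Robot

A 7-joint arm with a two-finger parallel gripper is mounted at the origin on the work surface. World frame = base frame: x ahead of the robot, y to its left, z up, the work surface at z = 0. Lengths are in m, angles in rad, forces in N, time in s.
With the tool pointing down it reaches from about 0.35 to 0.9 m from the base axis. Payload 19.9 kg.
Tool frame: the origin (TCP) lies at the very end of the fingers, on their centre line; the grasp point (between the pads) lies 19 mm behind it; z points along the fingers, y is the direction in which the jaws open and shut (so a half turn about z gives the same grasp; the last joint's range is limited). The gripper opens to 94 mm and grips with 3 to 60 N. Pads are 16 mm wide; open, the fingers measure 119 mm over their backs; the gripper's body (75 mm by 177 mm) begins 78 mm behind the grasp point.
Start: joints at [1.113, 0.417, -0.01, 1.614, 0.005, 1.111, -0.053], TCP at [0.253, -0.571, 0.205] pointing down, gripper open.
Joint ranges: [-2.81, 2.81], [-0.39, 2.02], [-1.27, 1.25], [0.06, 2.57], [-1.19, 4.33], [0.19, 2], [-2.82, 2.82]. Speed limits (rad/s): [1.89, 1.89, 2.39, 2.39, 3.01, 3.01, 3.01].

## Interface

Orientations are given as a unit quaternion [x, y, z, w].
In Python, from rig import manip, viewer, order, find_in gives the robot as it stands. The module is installed in compiled form; this text tells all that it offers.
- The arm moves only by the tool jog_arm, never from a script. Its argument "commands" is one flat list of numbers, 6 for each row, row after row: the shift along the world's x, y, z in cm, then the turn, a rotation vector about the world's x, y, z in rad. A call has exactly 5 rows; each row shifts and turns the commanded pose from where the row before left it; what a row does not reach is not made up. A row lasts 1/12 s, in which the tool goes at most 41.7 mm and 7.16 degrees, less where a joint would pass 70% of its speed; a pose out of reach is approached as far as the arm can. A call with a gripper value outside its range is refused whole. "jaw" is the opening in per cent of the stroke, from 0 (shut) to 100 (fully open), set as the call begins (left out, the last holds). The fingers move at their own pace and stop on an object; the grip force is fixed at half the most. Time passes only in rows, so rows that do not move let the fingers close, or fill a call up. It gives the time, the measured TCP pose, the force and the opening at its end, in the units of the state.
- manip.state(): the state, without advancing time (a new reading comes with each control period).
- viewer.get_image(name): name is "scene" or "top" or "wrist"; returns (picture, depth): 384x512x3 uint8, red, green, blue; 384x512 float32, m along the optical axis (not along the pixel's ray), 0 where there is no reading.
- viewer.get_calibration(name): a dict with "fov_y" (degrees; the focal length in pixels is half the picture's height over the tangent of half this angle, whatever the lens; pixels are square), "cx", "cy" (the principal point, pixels), "cam_to_world" (4x4, takes a point from camera to world coordinates). Camera axes: x right, y up, looking along -z (the intrinsics and any distortion apply to the point x, -y, -z); pixel columns grow to the right and rows downward; lengths in m; the calibration is good to about 2 mm. The wrist camera is an equidistant fisheye: a pixel r from the principal point sees the ray r / f radians off the axis. A picture is of the moment at which its call begins: read the wrist's pose just before it. get_calibration takes no time and is no camera call; for the wrist camera it gives the pose at the moment of the call.
- order.finish_job(): hands the job in, once; it reports no verdict.
Trained networks look in the newest picture that a camera, given by its name, has taken for a name from the list of things; names that differ only in an ending like _2 or _b are one class to them, and where a whole thing is asked for, a point or a joint stands for the part that bears it (a point fixed in the world has none). Each returns a list of dicts, best first, with "p" (0 to 1); they miss things now and then, are a little off and sometimes report something else, mostly with a low value. They report only what shows in the picture. A call takes as long as a camera call. They do not tell look-alikes from the thing itself.
- find_in(camera, label): "uv" ([column, row] in pixels, amid what is visible of it).
The state is a dict: "time": time; "joint_pos": joint angles; "qd": joint speeds; "joint_torque": joint torques, N m; "position": TCP position; "tool_rot": TCP orientation; "ft_force": force on the tool from outside, world axes, zero at the start; "moment": the same for the moment, N m; "width": opening from 0.0 (shut) to 1.0 (fully open).
Only numpy, scipy, OpenCV 4.12 (cv2) and the standard library are available. Lean on these libraries where they do the work, as an engineer would, in place of code of your own. Each camera call takes 0.05 s, during which the arm holds its last target. There are 200 camera calls.

## Task

Fit the loose drying peg on the bare socket of the drying rack, turning it until the keys hidden in its foot drop in and it sits fully home. Then take the rinsed canister from the ribbed mat, turn it mouth down and set it over that peg to dry, without dropping it, so that its rim rests on the peg's ribs. Let go of it and leave everything else where it is.

Things in the scene. Friction and masses are not known exactly. Their poses are not given: they have to be found in the camera images.
- peg: Loose grey plastic drying peg, 120 mm tall, 0.15 kg, standing on the table. Origin: centre of its foot's underside; z up. The foot is a hollow cup open below: 70 mm across, 59.4 mm inside, 18.5 mm deep, closed by a flange 72 mm across (top at 24 mm). Above: ribs (tops at 28 mm) and four fins, 42 mm across up to 38 mm, tapering into a round stem 22 to 24 mm thick from 66 to 100 mm; round tip at 120 mm.
- peg_stem (a point): Point on the stem's axis where it is best gripped, 95 mm above the foot's underside. Axes as the peg's. The stem is round, so any yaw will do.
- peg_keys (a point): Point on the peg's axis 10.5 mm above the foot's underside: lower edge of two key bars (48 x 9 mm, 8 mm deep) that cross at right angles inside the foot, hidden under the flange. Their angle cannot be seen and does not follow the peg's x and y: it must be felt. They fit the socket's slot at every quarter turn, within about 5 degrees.
- peg_rest (a point): Point on the peg's axis 28 mm above its foot's underside, level with the tops of the four radial ribs (out to 32 mm) on which a canister's rim comes to rest. Axes as the peg's.
- socket (a point): Bare socket of the rack: point on its axis at deck level (10 mm above the table), z up. A round boss rises from the deck, 56 mm across, 18 mm tall, top edge chamfered 2.5 mm, with a cross slot in its top (14 mm wide, 9 mm deep, along x and y here). The peg's foot goes over the boss: 7.5 mm above the deck while the keys stand on the boss, on the deck (its origin here) once they have dropped in.
- rack: Light grey drying rack, fixed: a drip tray 180 mm (x) by 350 mm (y), deck 10 mm and rim 22 mm above the table. Origin: centre of the underside. The bare socket is at y = +80 mm; at y = -80 mm stands an identical fixed peg with another canister drying on it, up to 178 mm above the table.
- mat: Dark ribbed rubber draining mat, fixed, 200 mm (x) by 96 mm (y). Origin: centre of the underside. Ribs along x, 24 mm apart, tops 7 mm above the table.
- canister: Rinsed white transport canister without lid: round tube closed at one end, 140 mm long, 56 mm outside, 50 mm inside (135 mm deep), 0.1 kg; the thin stop ring and thread near the mouth are only looks. It lies between two ribs of the mat, its axis 33 mm above the table, mouth away from the robot. Origin: centre of the outer face of its bottom; z along its axis to the mouth.
- canister_mouth (a point): Centre of the canister's open mouth, in the plane of its rim, 140 mm from the bottom along the canister's z. Axes as the canister's.
- neighbour: Identical canister already inverted on the rack's other peg. Origin: centre of its bottom (now on top), z down. Leave it alone.
- lid: White screw lid, 66 mm across, 20 mm tall, lying on the table. Origin: centre of the underside. Leave it alone.
- jar: Closed squat specimen jar with white screw lid, 62 mm across, 62 mm tall. Origin: centre of the underside. Leave it alone.
Not all that is in view belongs to the job. Leave any green, orange or red look-alike of the canister alone.

How it is judged:
On the way:
1. The peg sits fully home on the bare socket, its keys dropped in (horizontal distance between peg and socket below 0.005 m and z of peg in the frame of socket below 0.003 m and angle between peg's own z axis and vertical below 0.06 rad), for 0.3 s.
At the end, for the whole second after the job is handed in: Peg home on the bare socket: foot within 3 mm of the deck, 5 mm of the socket's axis, 0.06 rad of upright. Canister over it mouth down, within 0.08 rad of upright, rim within 3 mm of the peg's rib tops and 8 mm of its axis, at rest and let go (all of step 1 and angle between canister's own z axis and vertical above 3.06 rad and z of canister_mouth in the frame of peg_rest between -0.004 and 0.003 m and horizontal distance between canister_mouth and peg_rest below 0.008 m and linear speed of canister below 0.02 m/s and contact force between canister and the fingers below 0.2 N); the robot touches nothing.
It fails at once if The canister is dropped (faster than 0.6 m/s while not held, a fall of about 2 cm) (contact force between canister and the fingers below 0.05 N and linear speed of canister above 0.6 m/s).
It fails at once if The neighbouring canister is shifted by more than 15 mm (distance of neighbour from where it was at the start of the episode above 0.015 m).
It fails at once if The lid is shifted by more than 25 mm (distance of lid from where it was at the start of the episode above 0.025 m).
It fails at once if The specimen jar is shifted by more than 25 mm (distance of jar from where it was at the start of the episode above 0.025 m).
It also fails if it takes over 72 s, if anything falls off the work surface, if the arm or the gripper's body presses on something with over 40 N, if the wrist force passes 120 N, or if a joint passes its speed limit or range.

## Working session

There is one attempt and no reset: what is moved stays moved. The work goes in short steps, Python scripts to look and compute and a tool call to move; the robot and the scene stay as the last step left them, time stands still between calls to the robot, and variables do not carry over. Pictures are saved under pics/ and viewed, about 8 in all and at most 12, crops included, and the job is handed in when it is done.

Besides the shell and the picture viewer there is one more tool, called after ">>>" as name(argument=value, ...) on one line, values as JSON. jog_arm: Moves the arm, as the interface text tells. Its arguments: {"type":"object","properties":{"commands":{"type":"array"},"jaw":{"type":"number"}},"required":["commands"]}

```bash
mkdir -p pics; cat > h.py <<'E'
import numpy as np, cv2
from rig import manip, viewer, order, find_in
def ray(c,uv):
    k=viewer.get_calibration(c); f=192/np.tan(np.radians(k["fov_y"]/2)); return k,f
def world(c,uv,d):
    k,f=ray(c,uv); x=(np.asarray(uv[0],float)-k["cx"])/f; y=(np.asarray(uv[1],float)-k["cy"])/f
    p=np.stack([x*d,-y*d,-d*np.ones_like(x),np.ones_like(x)],-1)
    return (p@k["cam_to_world"].T)[...,:3]
def cloud(c,depth):
    v,u=np.mgrid[0:384,0:512]; return world(c,(u,v),depth)
E
python3 - <<'E'
from h import *
s=manip.state(); print(s)
ims=[]
for c in("top","scene"):
    im,d=viewer.get_image(c); np.save(c+"_d.npy",d); np.save(c+"_i.npy",im); ims.append(im)
    P=cloud(c,d); k=viewer.get_calibration(c); print(c,k)
    for l in("peg","socket","rack","mat","canister","canister_mouth","neighbour","lid","jar"):
        for r in find_in(c,l)[:4]:
            u,v=r["uv"]; print(l,np.round(r["uv"]),round(r["p"],2),P[int(v),int(u)].round(3))
    cv2.imwrite(f"pics/{c}.png",cv2.resize(im[...,::-1],(800,600)))
E
```

```text
{'time': 0.0, 'joint_pos': array([ 1.11251927,  0.41798723, -0.0103555 ,  1.61419639,  0.00470126,
        1.11070257, -0.05300229]), 'qd': array([ 0.00076679,  0.00054029,  0.00129033,  0.00094586, -0.00033975,
       -0.00173926,  0.00069559]), 'joint_torque': array([ 2.46665222e-04, -8.51260257e+01,  6.38613738e-01, -4.25996876e+01,
       -4.89380874e-02,  1.87600212e-02,  8.87657734e-05]), 'position': array([ 0.25286577, -0.5711305 ,  0.20480744]), 'tool_rot': array([ 9.78359726e-01,  2.06910231e-01, -1.67046711e-04, -6.12256580e-04]), 'ft_force': array([-0.57258048, -0.72659922,  0.39092073]), 'moment': array([ 0.07202446,  0.03740748, -0.02683366]), 'width': 0.9986833875368809}
top {'fov_y': 53.15200645356817, 'cx': 254.79297091811267, 'cy': 194.04024678475278, 'cam_to_world': array([[-0.02950396,  0.99618419, -0.08213752,  0.39926217],
       [-0.99955513, -0.02904506,  0.00677641, -0.07410616],
       [ 0.00436487,  0.08230091,  0.99659797,  1.23001833],
       [ 0.        ,  0.        ,  0.        ,  1.        ]])}
peg [130. 172.] 0.95 [0.575 0.303 0.058]
socket [229. 151.]
[... 1168 characters left out ...]
673 -0.034  0.011]
mat [239. 300.] 0.93 [ 0.611 -0.362  0.027]
mat [307. 224.] 0.59 [ 0.656 -0.02   0.005]
canister [181. 218.] 0.93 [ 0.32  -0.221  0.051]
canister [186. 336.] 0.84 [ 0.553 -0.527  0.057]
canister [226. 285.] 0.75 [ 0.561 -0.351  0.055]
canister [237. 155.] 0.67 [0.333 0.086 0.052]
canister_mouth [153. 272.] 0.95 [ 0.359 -0.418  0.048]
canister_mouth [184. 336.] 0.86 [ 0.545 -0.53   0.053]
canister_mouth [182. 219.] 0.63 [ 0.325 -0.223  0.051]
canister_mouth [237. 153.] 0.6 [0.334 0.091 0.057]
neighbour [297. 220.] 0.97 [ 0.657 -0.117  0.143]
neighbour [242. 201.] 0.19 [ 0.435 -0.054  0.017]
lid [243. 199.] 0.73 [ 0.433 -0.045  0.021]
jar [277. 164.] 0.57 [0.479 0.109 0.062]
```

View pics/top.png

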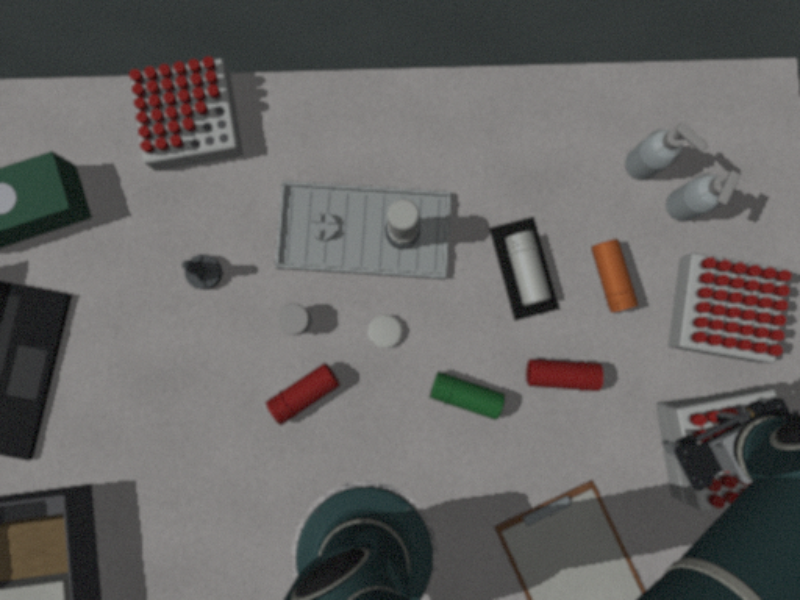

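View pics/scene.png

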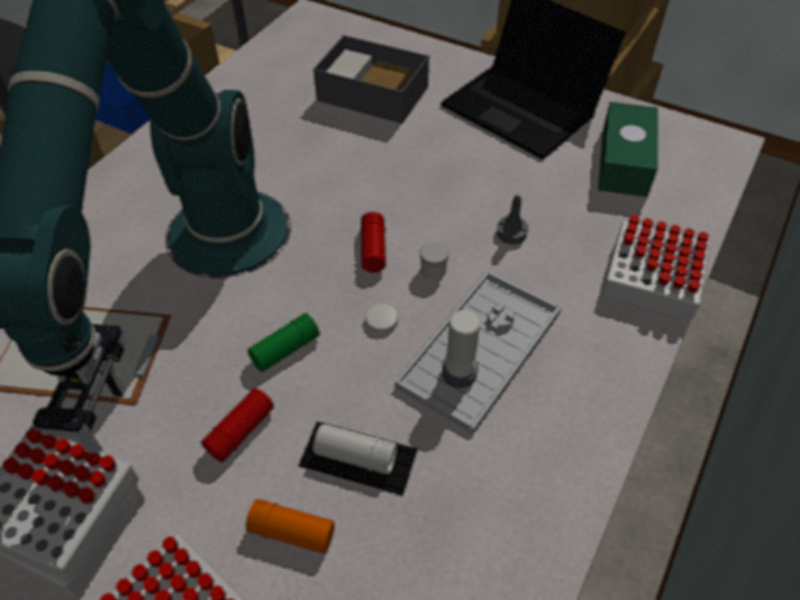

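White canister on the mat is at top (336,172). Its look-alikes are red (361,240), green (299,253), red (193,252) and orange (393,176), plus the neighbour (258,144). The peg is at (130,172) and the bare socket at about (209,145).

```bash
cat > m.py <<'E'
from h import *
from scipy.optimize import least_squares
def circ(p,r):
    f=lambda c:np.hypot(*(p-c).T)-r
    s=least_squares(f,p.mean(0),loss="soft_l1",f_scale=.002); return s.x,np.abs(f(s.x)).mean()
for c in("top","scene"):
    d=np.load(c+"_d.npy"); im=np.load(c+"_i.npy"); P=cloud(c,d); ok=d>0
    def box(x,y,r,z0,z1): return ok&(np.hypot(P[...,0]-x,P[...,1]-y)<r)&(P[...,2]>z0)&(P[...,2]<z1)
    t=P[ok&(np.abs(P[...,2])<.02)&(P[...,0]>.3)]; print(c,"table z",np.median(t[:,2]))
    for z0,z1 in((.02,.035),(.045,.09),(.09,.12),(.112,.13)):
        q=P[box(.578,.303,.06,z0,z1)]; print(" peg",z0,len(q),q.mean(0).round(4) if len(q) else "")
    q=P[box(.64,.07,.06,.02,.05)]; print(" boss",len(q),q.mean(0).round(4),np.median(q[:,2]).round(4))
    q=P[box(.64,-.09,.08,.165,.19)]; print(" nb",len(q),q.mean(0).round(4))
    w=(im.min(-1)>90)
    m=box(.565,-.335,.12,.035,.08); q=P[m]; e=np.linalg.svd((q-q.mean(0))[:,:2],full_matrices=False)[2][0]; e*=np.sign(e[0])
    s=(q-q.mean(0))[:,:2]@e; print(" can",len(q),q.mean(0).round(4),"yaw",np.degrees(np.arctan2(e[1],e[0])).round(1),"ends",s.min(),s.max(),(q.mean(0)[:2]+e*(s.min()+s.max())/2).round(4),"ztop",np.percentile(q[:,2],95))
    # rack deck rim
    m=box(.645,.0,.22,.004,.03); q=P[m][:,:2].astype(np.float32); print(" rack",cv2.minAreaRect(q*1000))
E
python3 m.py
```

```text
top table z 0.00029534783199181014
 peg 0.02 279 [0.5718 0.3089 0.0247]
 peg 0.045 52 [0.5712 0.3074 0.0657]
 peg 0.09 53 [0.573  0.3112 0.1085]
 peg 0.112 24 [0.5742 0.3138 0.1162]
 boss 152 [0.6599 0.0648 0.0257] 0.0262
 nb 317 [ 0.6442 -0.0936  0.1773]
 can 805 [ 0.5586 -0.3391  0.0547] yaw 12.9 ends -0.0693586373520801 0.07035706604284493 [ 0.5591 -0.339 ] ztop 0.06267285061273498
 rack ((640.5946044921875, -2.161041259765625), (428.3029479980469, 427.4687194824219), 37.31615447998047)
scene table z -0.0011547662405111403
 peg 0.02 148 [0.5814 0.3032 0.0244]
 peg 0.045 80 [0.5803 0.3067 0.0651]
 peg 0.09 40 [0.5796 0.3085 0.1056]
 peg 0.112 16 [0.5789 0.3106 0.1153]
 boss 125 [0.6627 0.0628 0.0249] 0.0246
 nb 289 [ 0.65   -0.0991  0.175 ]
 can 928 [ 0.5658 -0.3522  0.0529] yaw 13.1 ends -0.07112722919678767 0.06937452696786982 [ 0.5649 -0.3524] ztop 0.06086866395594737
 rack ((644.12646484375, -7.8192138671875), (419.20062255859375, 417.2513732910156), 35.53731155395508)
```

>>> jog_arm(commands=[1.06,2.93,1,0,0,0.055,1.06,2.93,1,0,0,0.055,1.06,2.93,1,0,0,0.055,1.06,2.93,1,0,0,0.055,1.06,2.93,1,0,0,0.055])

```text
time: 1.42
position: [0.3063, -0.4235, 0.2559]
tool_rot: [0.94, 0.34, -0.0, 0.0]
ft_force: [1.0, 0.4, 0.4]
width: 0.997
```

>>> jog_arm(commands=[1.06,2.93,0,0,0,0.055,1.06,2.93,0,0,0,0.055,1.06,2.93,0,0,0,0.055,1.06,2.93,0,0,0,0.055,1.06,2.93,0,0,0,0.055])

```text
time: 1.83
position: [0.3592, -0.2771, 0.2556]
tool_rot: [0.885, 0.466, -0.0, 0.0]
ft_force: [1.1, -0.2, -0.8]
width: 0.999
```

>>> jog_arm(commands=[1.06,2.93,0,0,0,0.055,1.06,2.93,0,0,0,0.055,1.06,2.93,0,0,0,0.055,1.06,2.93,0,0,0,0.055,1.06,2.93,0,0,0,0.055])

```text
time: 2.25
position: [0.4123, -0.1305, 0.2557]
tool_rot: [0.813, 0.583, 0.0, 0.0]
ft_force: [0.4, -0.5, -0.7]
width: 0.997
```

>>> jog_arm(commands=[1.06,2.93,0,0,0,0.055,1.06,2.93,0,0,0,0.055,1.06,2.93,0,0,0,0.055,1.06,2.93,0,0,0,0.055,1.06,2.93,0,0,0,0.055])

```text
time: 2.67
position: [0.4653, 0.016, 0.2557]
tool_rot: [0.725, 0.689, 0.0, 0.0]
ft_force: [0.1, -0.4, 0.5]
width: 0.998
```

>>> jog_arm(commands=[1.06,2.93,0,0,0,0.055,1.06,2.93,0,0,0,0.055,1.06,2.93,0,0,0,0.055,1.06,2.93,0,0,0,0.055,1.06,2.93,0,0,0,0.055])

```text
time: 3.08
position: [0.5184, 0.1624, 0.2556]
tool_rot: [0.624, 0.781, 0.0, 0.0]
ft_force: [0.6, -0.8, -0.3]
width: 1.001
```

```bash
cat >> h.py <<'E'
def wray(uv,k):
    f=192/np.tan(np.radians(k["fov_y"]/2)); x=uv[0]-k["cx"]; y=uv[1]-k["cy"]; r=np.hypot(x,y); t=r/f
    v=np.array([x/r*np.sin(t),-y/r*np.sin(t),-np.cos(t)]); M=k["cam_to_world"]; return M[:3,3],M[:3,:3]@v
def wz(uv,z,k):
    o,v=wray(uv,k); return o+v*(z-o[2])/v[2]
def wproj(p,k):
    M=k["cam_to_world"]; f=192/np.tan(np.radians(k["fov_y"]/2)); q=M[:3,:3].T@(np.asarray(p)-M[:3,3]); n=np.hypot(q[0],q[1]); t=np.arctan2(n,-q[2])
    return np.array([k["cx"]+f*t*q[0]/n,k["cy"]-f*t*q[1]/n])
def wcloud(d,k):
    v,u=np.mgrid[0:384,0:512]; f=192/np.tan(np.radians(k["fov_y"]/2)); x=u-k["cx"]; y=v-k["cy"]; r=np.hypot(x,y)+1e-9; t=r/f
    s=d*np.tan(t); q=np.stack([x/r*s,-y/r*s,-d],-1); M=k["cam_to_world"]; return q@M[:3,:3].T+M[:3,3]
E
cat > w.py <<'E'
import sys
from h import *
k=viewer.get_calibration("wrist"); im,d=viewer.get_image("wrist"); n=sys.argv[1]
np.savez(n,im=im,d=d,M=k["cam_to_world"],k=[k["fov_y"],k["cx"],k["cy"]]); P=wcloud(d,k)
for l in sys.argv[2:]:
    for r in find_in("wrist",l)[:3]: u,v=r["uv"]; print(l,np.round(r["uv"]),round(r["p"],2),P[int(v),int(u)].round(4),d[int(v),int(u)])
print(k["cam_to_world"].round(3),k["fov_y"])
cv2.imwrite(f"pics/{n}.png",cv2.resize(im[...,::-1],(800,600)))
E
python3 w.py w1 peg socket peg_stem rack
```

```text
peg [325.  73.] 0.91 [0.5693 0.3055 0.0696] 0.33846626
socket [314. 246.] 0.56 [0.6324 0.0549 0.0091] 0.4664663
peg_stem [323.  72.] 0.97 [0.5676 0.3064 0.0583] 0.348986
rack [314. 245.] 0.95 [0.6324 0.0549 0.0091] 0.4664663
[[ 0.975 -0.214 -0.059  0.501]
 [ 0.222  0.939  0.263  0.239]
 [-0.001 -0.27   0.963  0.435]
 [ 0.     0.     0.     1.   ]] 65.70646984690485
```

View pics/w1.png

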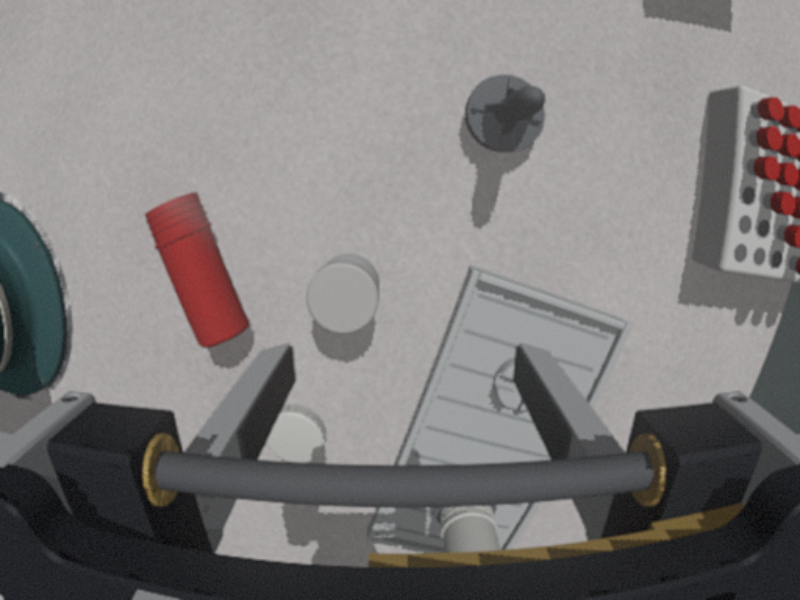

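```bash
cat > m2.py <<'E'
import sys
from m import circ
from h import *
E
sed -i 's/^for c in/if __name__=="__main__":\n  for c in/; ' m.py; python3 - <<'E'
import re
s=open('m.py').read(); a,b=s.split('  for c in',1); l=('for c in'+b).split('\n'); open('m.py','w').write(a+'\n'.join('  '+x for x in l))
E
cat > m2.py <<'E'
from m import circ
from h import *
z=np.load("w1.npz"); k=dict(fov_y=z["k"][0],cx=z["k"][1],cy=z["k"][2],cam_to_world=z["M"]); P=wcloud(z["d"],k)
def box(x,y,r,a,b): return P[(z["d"]>0)&(np.hypot(P[...,0]-x,P[...,1]-y)<r)&(P[...,2]>a)&(P[...,2]<b)]
print("table",np.median(box(.5,.25,.1,-.03,.01)[:,2]))
for a,b in((.018,.032),(.06,.085),(.085,.105),(.105,.125)):
    q=box(.572,.308,.06,a,b); print(a,len(q),q.mean(0).round(4))
q=box(.572,.308,.05,.018,.028)[:,:2]; print(cv2.minEnclosingCircle((q*1000).astype(np.float32)))
print("foot uv",wz((505/1.5625,115/1.5625),.024,k),"tip",wz((533/1.5625,98/1.5625),.11,k))
q=box(.66,.065,.06,.02,.045); print("boss",len(q),q.mean(0),np.median(q[:,2])); print(cv2.minEnclosingCircle((q[:,:2]*1000).astype(np.float32)))
a=wz((473/1.5625,268/1.5625),.022,k);b=wz((625/1.5625,322/1.5625),.022,k); print(a,b,np.hypot(*(b-a)[:2]),np.degrees(np.arctan2(*(b-a)[1::-1])))
E
python3 m2.py
```

```text
table 0.0003236405941396958
0.018 1369 [0.5716 0.3096 0.0246]
0.06 110 [0.5702 0.3076 0.0716]
0.085 105 [0.5709 0.3082 0.0964]
0.105 242 [0.5744 0.312  0.1144]
((576.4454956054688, 313.6623229980469), 36.42148971557617)
foot uv [0.57584512 0.31082228 0.024     ] tip [0.57702765 0.31378628 0.11      ]
boss 235 [0.6470169  0.05938616 0.02624773] 0.027163674841845453
((656.0811767578125, 62.13617706298828), 27.580121994018555)
[0.58153153 0.16890487 0.022     ] [0.75089733 0.15243199 0.022     ] 0.17016500738848256 -5.55523650344269
```

>>> jog_arm(commands=[1.15,3.02,0,0,0,0.03,1.15,3.02,0,0,0,0.03,1.15,3.02,0,0,0,0.03,1.15,3.02,0,0,0,0.03,1.15,3.02,0,0,0,0.03])

```text
time: 3.75
position: [0.5764, 0.3116, 0.2556]
tool_rot: [0.565, 0.825, -0.0, 0.001]
ft_force: [0.5, -0.3, 0.8]
width: 0.997
```

>>> jog_arm(commands=[0,0,-1.5,0,0,0,0,0,-1.5,0,0,0,0,0,-1.5,0,0,0,0,0,-1,0,0,0,0,0,0,0,0,0])

```text
time: 4.17
position: [0.5752, 0.3102, 0.1986]
tool_rot: [0.565, 0.825, -0.001, -0.0]
ft_force: [0.2, 0.1, -0.0]
width: 1.001
```

```bash
python3 w.py w2 peg_stem; sed -i 's/"w1.npz"/__import__("sys").argv[1]/' m2.py; python3 m2.py w2.npz
```

```text
peg_stem [260. 173.] 0.97 [0.5712 0.3235 0.0718] 0.31240368
[[ 0.932 -0.349 -0.095  0.547]
 [ 0.362  0.897  0.254  0.384]
 [-0.004 -0.271  0.963  0.378]
 [ 0.     0.     0.     1.   ]] 65.70646984690485
table 0.0003279224539857739
0.018 1832 [0.5741 0.3199 0.0245]
0.06 127 [0.5731 0.3218 0.0711]
0.085 132 [0.5732 0.3211 0.0967]
0.105 346 [0.5758 0.316  0.1146]
((576.915771484375, 314.1573486328125), 36.45918655395508)
foot uv [0.6011511  0.45363511 0.024     ] tip [0.59961747 0.45332442 0.11      ]
boss 471 [0.66091911 0.06749168 0.02612994] 0.027262713286752727
((661.3419799804688, 64.6624984741211), 28.773311614990234)
[0.62385641 0.33344399 0.022     ] [0.77008079 0.34068141 0.022     ] 0.146403377353885 2.833560315655977
```

View pics/w2.png

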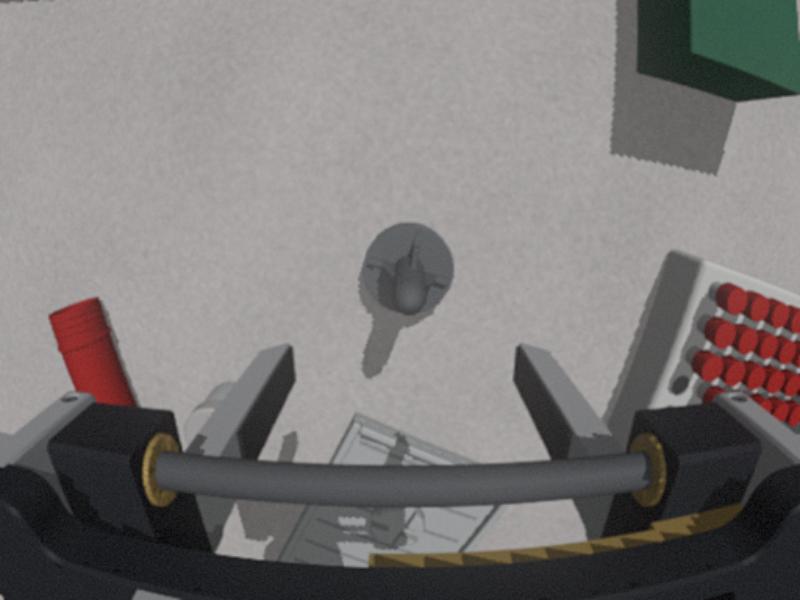

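>>> jog_arm(commands=[0.1,0.2,-3,0,0,0,0.1,0.2,-3,0,0,0,0,0,-3,0,0,0,0,0,-2.2,0,0,0,0,0,-1,0,0,0])

```text
time: 4.68
position: [0.5771, 0.3151, 0.0766]
tool_rot: [0.565, 0.825, -0.001, -0.0]
ft_force: [0.5, 0.3, 0.3]
width: 1.0
```

>>> jog_arm(commands=[0,0,0,0,0,0,0,0,0,0,0,0,0,0,0,0,0,0,0,0,0,0,0,0,0,0,0,0,0,0], jaw=0)

```text
time: 5.1
position: [0.5781, 0.3163, 0.0798]
tool_rot: [0.565, 0.825, 0.001, 0.0]
ft_force: [0.4, 0.8, 0.2]
width: 0.681
```

>>> jog_arm(commands=[0,0,0,0,0,0,0,0,0,0,0,0,0,0,0,0,0,0,0,0,0,0,0,0,0,0,0,0,0,0])

```text
time: 5.52
position: [0.5775, 0.316, 0.0784]
tool_rot: [0.565, 0.825, -0.0, -0.0]
ft_force: [-0.4, 0.1, 0.3]
width: 0.326
```

>>> jog_arm(commands=[0,0,0.5,0,0,0,0,0,1.5,0,0,0,0,0,3,0,0,0,0,0,2,0,0,0,0,0,1,0,0,0])

```text
time: 5.93
position: [0.5783, 0.3169, 0.1624]
tool_rot: [0.564, 0.825, 0.002, 0.001]
ft_force: [-0.0, 0.2, -1.9]
width: 0.227
```

```bash
python3 -c "
from h import *
s=manip.state(); print(s['position'],s['joint_pos'].round(3),s['moment'].round(3),s['ft_force'].round(2))"
```

```text
[0.57826893 0.31688825 0.16235598] [-0.07   0.613 -0.699  1.547  0.421  1.133 -0.487] [-0.022 -0.112  0.018] [-0.01  0.15 -1.89]
```

```bash
python3 w.py w3 peg; python3 - <<'E'
from h import *
z=np.load("w3.npz"); k=dict(fov_y=z["k"][0],cx=z["k"][1],cy=z["k"][2],cam_to_world=z["M"]); P=wcloud(z["d"],k)
m=(z["d"]>0)&(np.hypot(P[...,0]-.578,P[...,1]-.317)<.045)&(P[...,2]>.03); q=P[m]
print(np.histogram(q[:,2],np.arange(.03,.2,.01)))
for a in np.arange(.08,.13,.005):
    s=q[(q[:,2]>a)&(q[:,2]<a+.005)]; 
    if len(s): print(a.round(3),len(s),s.mean(0).round(4),cv2.minEnclosingCircle((s[:,:2]*1000).astype(np.float32)))
E
```

```text
peg [260. 206.] 0.57 [0.5751 0.3259 0.1326] 0.22011203
[[ 0.932 -0.349 -0.1    0.549]
 [ 0.363  0.898  0.25   0.39 ]
 [ 0.003 -0.269  0.963  0.342]
 [ 0.     0.     0.     1.   ]] 65.70646984690485
(array([   0,    0,    0,    0,   36,  101,  504, 2602,  225,  224,  206,
        169,  165,  311,  549,  731]), array([0.03, 0.04, 0.05, 0.06, 0.07, 0.08, 0.09, 0.1 , 0.11, 0.12, 0.13,
       0.14, 0.15, 0.16, 0.17, 0.18, 0.19]))
0.08 50 [0.5681 0.3455 0.0824] ((571.229248046875, 337.35003662109375), 26.474395751953125)
0.085 51 [0.5676 0.3457 0.0874] ((570.097412109375, 338.502197265625), 25.088544845581055)
0.09 20 [0.568  0.3474 0.0912] ((570.5482788085938, 344.1643371582031), 18.672321319580078)
0.095 484 [0.5717 0.3285 0.0995] ((578.6818237304688, 315.7691955566406), 36.0242805480957)
0.1 2446 [0.5747 0.327  0.1012] ((578.4766235351562, 315.9163513183594), 35.75953674316406)
0.105 156 [0.5752 0.3237 0.1066] ((578.4576416015625, 316.06451416015625), 31.88786506652832)
0.11 100 [0.5775 0.3229 0.1126] ((578.7293090820312, 315.94482421875), 20.993305206298828)
0.115 125 [0.5749 0.323  0.1173] ((578.5777587890625, 315.93194580078125), 20.99220085144043)
0.12 117 [0.5755 0.3229 0.1226] ((578.2723388671875, 316.1846923828125), 18.79863166809082)
0.125 107 [0.5747 0.3231 0.1273] ((577.6693725585938, 316.32470703125), 16.967073440551758)
```

>>> jog_arm(commands=[0,0,-2.5,0,0,0,0,0,-2.5,0,0,0,0,0,-1.8,0,0,0,0,0,-0.6,0,0,0,0,0,-0.3,0,0,0])

```text
time: 6.45
position: [0.5769, 0.3159, 0.0818]
tool_rot: [0.564, 0.825, -0.001, -0.0]
ft_force: [-15.0, -10.5, 47.5]
width: 0.227
```

>>> jog_arm(commands=[0,0,0,0,0,0,0,0,0,0,0,0,0,0,0,0,0,0,0,0,-0.5,0,0,0,0,0,-0.4,0,0,0], jaw=40)

```text
time: 6.87
position: [0.5774, 0.3159, 0.0717]
tool_rot: [0.565, 0.825, -0.0, -0.0]
ft_force: [0.4, -0.3, 0.4]
width: 0.4
```

>>> jog_arm(commands=[0,0,0,0,0,0,0,0,0,0,0,0,0,0,0,0,0,0,0,0,0,0,0,0,0,0,0,0,0,0], jaw=0)

```text
time: 7.28
position: [0.5775, 0.316, 0.0725]
tool_rot: [0.565, 0.825, -0.0, 0.0]
ft_force: [0.4, 0.3, -1.9]
width: 0.231
```

>>> jog_arm(commands=[0,0,0,0,0,0,0,0,0,0,0,0,0,0,0,0,0,0,0,0,0,0,0,0,0,0,0,0,0,0])

```text
time: 7.7
position: [0.5775, 0.316, 0.0724]
tool_rot: [0.565, 0.825, -0.0, -0.0]
ft_force: [-0.5, -0.8, -0.7]
width: 0.229
```

>>> jog_arm(commands=[0,0,1,0,0,0,0,0,2.5,0,0,0,0,0,3,0,0,0,0,0,3,0,0,-0.1,0,0,3,0,0,-0.1])

```text
time: 8.12
position: [0.5772, 0.3161, 0.1996]
tool_rot: [0.646, 0.764, 0.0, -0.0]
ft_force: [1.5, 0.6, -2.2]
width: 0.231
```

>>> jog_arm(commands=[-0.5,-2.5,0,0,0,-0.105,-0.5,-2.5,0,0,0,-0.105,-0.5,-2.5,0,0,0,-0.105,-0.5,-2.5,0,0,0,-0.105,-0.5,-2.5,0,0,0,-0.105])

```text
time: 8.53
position: [0.5521, 0.19, 0.1983]
tool_rot: [0.822, 0.57, 0.0, 0.0]
ft_force: [-0.2, -0.5, -1.8]
width: 0.23
```

>>> jog_arm(commands=[-0.7,-2.5,0,0,0,-0.105,-0.7,-2.5,0,0,0,-0.105,-0.7,-2.5,0,0,0,-0.105,-0.7,-2.5,0,0,0,-0.105,-0.5,-2.5,0,0,0,-0.105])

```text
time: 8.95
position: [0.5189, 0.0652, 0.1983]
tool_rot: [0.942, 0.337, 0.0, 0.0]
ft_force: [0.4, -0.1, -1.1]
width: 0.233
```

>>> jog_arm(commands=[0,0,0,0,0,-0.1,0,0,0,0,0,-0.1,0,0,0,0,0,-0.1,0,0,0,0,0,0,0,0,0,0,0,0])

```text
time: 9.37
position: [0.5195, 0.0663, 0.198]
tool_rot: [0.981, 0.196, 0.0, -0.0]
ft_force: [-0.3, 0.4, -0.7]
width: 0.231
```

```bash
python3 w.py w4 socket; python3 m2.py w4.npz | grep -A1 boss; python3 -c "
from h import *
print(manip.state()['joint_pos'].round(3))"
```

```text
socket [337.  90.] 0.89 [0.6547 0.0183 0.0097] 0.346661
socket [483. 208.] 0.29 [ 0.6117 -0.2945  0.0062] 0.39328143
[[ 0.386  0.888  0.25   0.592]
 [-0.923  0.372  0.104  0.096]
 [-0.001 -0.271  0.963  0.378]
 [ 0.     0.     0.     1.   ]] 65.70646984690485
boss 963 [0.66104732 0.06505353 0.0265632 ] 0.027676464283805047
((661.5054931640625, 64.45320129394531), 28.41935920715332)
[ 0.161  0.269 -0.407  1.862  0.122  1.035 -1.471]m2.py:7: RuntimeWarning: Mean of empty slice.
  q=box(.572,.308,.06,a,b); print(a,len(q),q.mean(0).round(4))
  ret = um.true_divide(
```

View pics/w4.png

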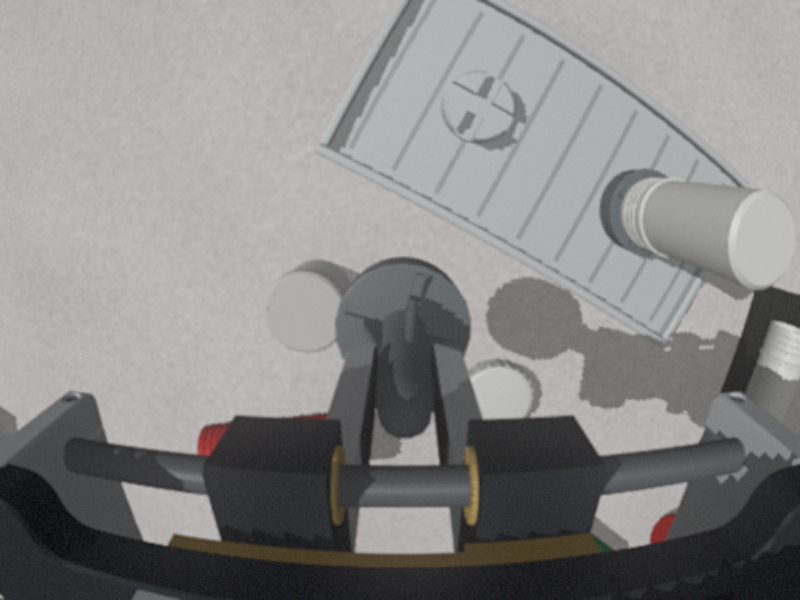

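```bash
python3 - <<'E'
from h import *
z=np.load("w4.npz"); k=dict(fov_y=z["k"][0],cx=z["k"][1],cy=z["k"][2],cam_to_world=z["M"]); P=wcloud(z["d"],k)
m=(z["d"]>0)&(np.hypot(P[...,0]-.5195,P[...,1]-.066)<.045)&(P[...,2]>.142)&(P[...,2]<.152); q=P[m]
print(len(q),np.median(q[:,2]),cv2.minEnclosingCircle((q[:,:2]*1000).astype(np.float32)))
m=(z["d"]>0)&(np.hypot(P[...,0]-.661,P[...,1]-.065)<.045)&(P[...,2]>.022)&(P[...,2]<.035); q=P[m]; print(cv2.minEnclosingCircle((q[:,:2]*1000).astype(np.float32)),np.percentile(q[:,:2],[1,99],axis=0))
E
```

```text
2706 0.15069359093605045 ((517.9502563476562, 66.48782348632812), 36.03391647338867)
((661.5054931640625, 64.45320129394531), 28.41935920715332) [[0.63632927 0.03937754]
 [0.6859156  0.09030302]]
```

>>> jog_arm(commands=[3,0,0,0,0,0,3.5,0,0,0,0,0,3.5,-0.1,0,0,0,0,3,-0.1,0,0,0,0,1.33,0,0,0,0,0])

```text
time: 9.88
position: [0.6655, 0.0635, 0.1967]
tool_rot: [0.981, 0.195, -0.0, -0.0]
ft_force: [-0.6, -0.2, -1.3]
width: 0.232
```

>>> jog_arm(commands=[0,0,-2.5,0,0,0,0,0,-3,0,0,0,0,0,-2,0,0,0,0,0,-1,0,0,0,0,0,0,0,0,0])

```text
time: 10.3
position: [0.6617, 0.0639, 0.1103]
tool_rot: [0.981, 0.195, -0.002, -0.0]
ft_force: [0.6, -0.1, -1.8]
width: 0.232
```

```bash
python3 w.py w5; python3 - <<'E'
from h import *
z=np.load("w5.npz"); k=dict(fov_y=z["k"][0],cx=z["k"][1],cy=z["k"][2],cam_to_world=z["M"]); P=wcloud(z["d"],k)
s=manip.state();t=s["position"]; print(t)
for a,b in((-.055,-.044),(-.07,-.055),(-.03,-.01)):
    m=(z["d"]>0)&(np.hypot(P[...,0]-t[0],P[...,1]-t[1])<.045)&(P[...,2]>t[2]+a)&(P[...,2]<t[2]+b); q=P[m]; print(len(q),q.mean(0),cv2.minEnclosingCircle((q[:,:2]*1000).astype(np.float32)))
E
```

```text
[[ 0.384  0.888  0.254  0.735]
 [-0.923  0.37   0.104  0.094]
 [-0.002 -0.274  0.962  0.29 ]
 [ 0.     0.     0.     1.   ]] 65.70646984690485
[0.66258647 0.06410125 0.11218393]
3132 [0.67222542 0.06857983 0.0632658 ] ((659.2811279296875, 63.66656494140625), 35.98392105102539)
146 [0.68817365 0.07647729 0.04826257] ((679.0402221679688, 72.60968780517578), 27.114818572998047)
449 [0.66760964 0.06855265 0.09177577] ((662.1685180664062, 67.0848159790039), 16.16558265686035)
```

>>> jog_arm(commands=[0.2,0.1,-0.5,0,0,0,0,0,-0.5,0,0,0,0,0,-0.3,0,0,0,0,0,-0.3,0,0,0,0,0,0,0,0,0])

```text
time: 10.77
position: [0.6646, 0.0649, 0.0961]
tool_rot: [0.981, 0.195, -0.0, -0.0]
ft_force: [0.8, 0.4, -2.1]
width: 0.229
```

>>> jog_arm(commands=[0,0,-0.2,0,0,0,0,0,-0.2,0,0,0,0,0,-0.1,0,0,0,0,0,0,0,0,0,0,0,0,0,0,0])

```text
time: 11.18
position: [0.6648, 0.065, 0.0914]
tool_rot: [0.981, 0.195, -0.0, -0.0]
ft_force: [0.1, 0.2, -3.0]
width: 0.232
```

>>> jog_arm(commands=[0,0,-0.1,0,0,0,0,0,-0.1,0,0,0,0,0,-0.1,0,0,0,0,0,0,0,0,0,0,0,0,0,0,0])

```text
time: 11.6
position: [0.6652, 0.0653, 0.0892]
tool_rot: [0.981, 0.195, 0.0, -0.0]
ft_force: [-2.7, 0.4, 7.5]
width: 0.232
```

>>> jog_arm(commands=[0,0,-0.1,0,0,0,0,0,0,0,0,0.02,0,0,0,0,0,0.02,0,0,0,0,0,0.02,0,0,0,0,0,0.02])

```text
time: 12.02
position: [0.6657, 0.0652, 0.089]
tool_rot: [0.972, 0.234, 0.001, 0.0]
ft_force: [-4.6, -1.6, 15.9]
width: 0.23
```

>>> jog_arm(commands=[-0.15,0,0,0,0,0.03,0,0,0,0,0,0.04,0,0,0,0,0,0.04,0,0,0,0,0,0.04,0,0,0,0,0,0.04])

```text
time: 12.43
position: [0.6645, 0.0652, 0.089]
tool_rot: [0.945, 0.326, 0.001, 0.0]
ft_force: [-1.4, -0.0, 12.6]
width: 0.233
```

>>> jog_arm(commands=[0,0,0,0,0,0.04,0,0,0,0,0,0.04,0,0,0,0,0,0.04,0,0,0,0,0,0.04,0,0,0,0,0,0.04])

```text
time: 12.85
position: [0.6645, 0.0651, 0.0889]
tool_rot: [0.908, 0.418, 0.001, 0.001]
ft_force: [-0.6, -1.1, 11.8]
width: 0.231
```

```bash
python3 -c "
from h import *
s=manip.state(); print(s['position'],s['joint_pos'].round(3),s['moment'].round(3),s['ft_force'].round(2))"
```

```text
[0.66449644 0.06507211 0.08892082] [ 0.167  0.652 -0.448  1.582  0.323  0.979 -1.089] [-0.25   0.048 -0.125] [-0.63 -1.06 11.85]
```

>>> jog_arm(commands=[0,0,0,0,0,0.04,0,0,0,0,0,0.04,0,0,0,0,0,0.04,0,0,0,0,0,0.04,0,0,0,0,0,0.04])

```text
time: 13.27
position: [0.6645, 0.0648, 0.0887]
tool_rot: [0.862, 0.507, 0.001, 0.001]
ft_force: [1.0, -1.2, 7.0]
width: 0.232
```

>>> jog_arm(commands=[0,0,0,0,0,0.04,0,0,0,0,0,0.04,0,0,0,0,0,0.04,0,0,0,0,0,0.04,0,0,0,0,0,0.04])

```text
time: 13.68
position: [0.6632, 0.0654, 0.0874]
tool_rot: [0.807, 0.591, 0.0, -0.0]
ft_force: [-1.5, 2.7, -1.0]
width: 0.231
```

>>> jog_arm(commands=[0,0,0,0,0,0.04,0,0,0,0,0,0.04,0,0,0,0,0,0.04,0,0,0,0,0,0.04,0,0,0,0,0,0.04])

```text
time: 14.1
position: [0.6629, 0.0659, 0.0873]
tool_rot: [0.744, 0.668, 0.0, -0.001]
ft_force: [-2.5, 4.4, -0.6]
width: 0.23
```

>>> jog_arm(commands=[0,0,-0.1,0,0,-0.04,0,0,-0.1,0,0,-0.04,0,0,-0.1,0,0,-0.04,0,0,0,0,0,-0.04,0,0,0,0,0,-0.04])

```text
time: 14.52
position: [0.6633, 0.0651, 0.0843]
tool_rot: [0.808, 0.589, -0.0, -0.0]
ft_force: [0.3, 1.6, -1.9]
width: 0.231
```

>>> jog_arm(commands=[0,0,-0.1,0,0,0,0,0,-0.1,0,0,0,0,0,-0.1,0,0,0,0,0,0,0,0,0,0,0,0,0,0,0])

```text
time: 14.93
position: [0.6636, 0.0655, 0.0818]
tool_rot: [0.807, 0.59, 0.0, -0.0]
ft_force: [-0.5, 3.3, 5.3]
width: 0.23
```

```bash
python3 -c "
from h import *
s=manip.state(); print(s['position'],s['joint_pos'].round(3),s['moment'].round(3),s['ft_force'].round(2))"
```

```text
[0.66358901 0.06547095 0.08179168] [ 0.224  0.68  -0.535  1.584  0.394  0.987 -0.741] [0.683 0.111 0.093] [-0.5   3.28  5.35]
```

>>> jog_arm(commands=[0,0,-0.15,0,0,0,0,0,-0.05,0,0,0,0,0,0,0,0,0,0,0,0,0,0,0,0,0,0,0,0,0])

```text
time: 15.35
position: [0.6637, 0.0663, 0.0813]
tool_rot: [0.807, 0.59, 0.001, 0.0]
ft_force: [-8.2, 5.2, 25.1]
width: 0.233
```

>>> jog_arm(commands=[0,0,0.15,0,0,0,0,0,0,0,0,0,0,0,0,0,0,0,0,0,0,0,0,0,0,0,0,0,0,0], jaw=70)

```text
time: 15.77
position: [0.6632, 0.0647, 0.0806]
tool_rot: [0.808, 0.59, -0.0, -0.0]
ft_force: [0.0, 0.2, -0.4]
width: 0.547
```

>>> jog_arm(commands=[0,0,1.5,0,0,0,0,0,3,0,0,0,0,0,3.5,0,0,0,0,0,3.5,0,0,0,0,0,3.5,0,0,0], jaw=100)

```text
time: 16.18
position: [0.663, 0.0651, 0.2337]
tool_rot: [0.807, 0.59, 0.0, 0.0]
ft_force: [0.3, -0.9, -0.0]
width: 0.903
```

>>> jog_arm(commands=[-1,-1,1.5,0,0,0,-1,-1,1.5,0,0,0,-1,-1,1,0,0,0,0,0,0,0,0,0,0,0,0,0,0,0])

```text
time: 16.6
position: [0.6334, 0.0347, 0.2723]
tool_rot: [0.808, 0.59, 0.001, 0.001]
ft_force: [0.5, 0.6, -0.4]
width: 1.0
```

```bash
python3 w.py w6 peg; python3 - <<'E'
from h import *
z=np.load("w6.npz"); k=dict(fov_y=z["k"][0],cx=z["k"][1],cy=z["k"][2],cam_to_world=z["M"]); P=wcloud(z["d"],k)
m=(z["d"]>0)&(np.hypot(P[...,0]-.661,P[...,1]-.065)<.045)&(P[...,2]>.026)&(P[...,2]<.05); q=P[m]; print(len(q),np.histogram(q[:,2],np.arange(.026,.05,.002)),cv2.minEnclosingCircle((q[:,:2]*1000).astype(np.float32)))
m=(z["d"]>0)&(np.hypot(P[...,0]-.661,P[...,1]-.065)<.03)&(P[...,2]>.1); q=P[m]; print(len(q),q.mean(0),q[:,2].max(),cv2.minEnclosingCircle((q[:,:2]*1000).astype(np.float32)))
print(manip.state()['position'])
E
```

```text
peg [270. 142.] 0.8 [0.6588 0.0716 0.1215] 0.32766527
[[ 0.953  0.293  0.082  0.657]
 [-0.304  0.917  0.258  0.11 ]
 [ 0.001 -0.27   0.963  0.452]
 [ 0.     0.     0.     1.   ]] 65.70646984690485
1536 (array([  0,   0,   9, 563, 791,  72,  69,   6,   5,   5,   7,   9]), array([0.026, 0.028, 0.03 , 0.032, 0.034, 0.036, 0.038, 0.04 , 0.042,
       0.044, 0.046, 0.048, 0.05 ])) ((661.960205078125, 63.267276763916016), 35.96028137207031)
12297 [0.65695584 0.05227599 0.39119292] 0.4142708478684674 ((658.1392822265625, 56.30913543701172), 28.528484344482422)
[0.63334301 0.0354676  0.27081248]
```

View pics/w6.png

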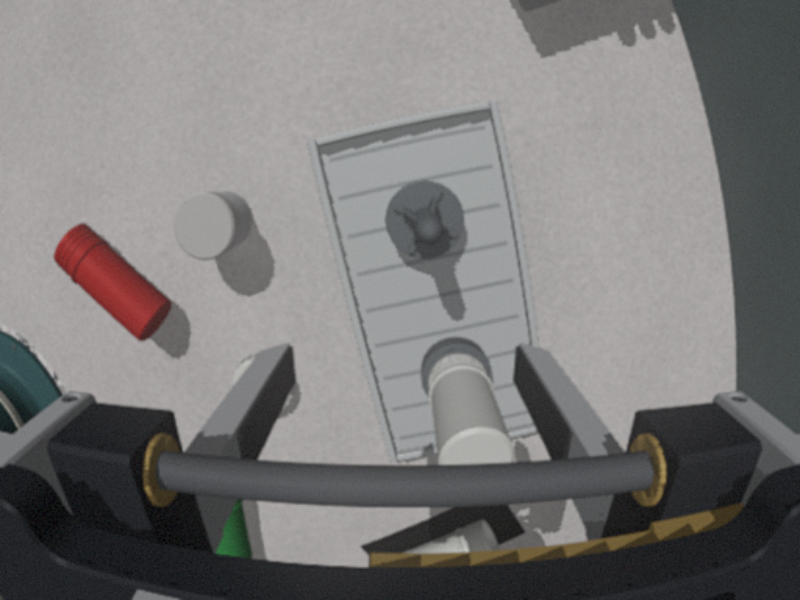

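Peg seated: its flange top reads 0.034 m, which is deck plus 24 mm. Next is the canister.

>>> jog_arm(commands=[-1.2,-2.5,0,0,0,-0.069,-1.2,-2.5,0,0,0,-0.069,-1.2,-2.5,0,0,0,-0.069,-1.2,-2.5,0,0,0,-0.069,-1.2,-2.5,0,0,0,-0.069])

```text
time: 17.12
position: [0.5728, -0.0903, 0.2702]
tool_rot: [0.897, 0.441, -0.0, -0.001]
ft_force: [1.2, 0.5, -0.2]
width: 0.997
```

>>> jog_arm(commands=[-1.2,-2.5,0,0,0,-0.069,-1.2,-2.5,0,0,0,-0.069,-1.2,-2.5,0,0,0,-0.069,-1.2,-2.5,0,0,0,-0.069,-1.2,-2.5,0,0,0,-0.069])

```text
time: 17.53
position: [0.5129, -0.2154, 0.2703]
tool_rot: [0.96, 0.281, -0.0, -0.001]
ft_force: [0.7, -0.1, 0.5]
width: 1.002
```

>>> jog_arm(commands=[-1.2,-2.5,-0.6,0,0,-0.069,-1.2,-2.5,-0.6,0,0,-0.069,-1.2,-2.5,-0.6,0,0,-0.069,-1.2,-2.5,0,0,0,-0.069,-1.2,-2.5,0,0,0,-0.069])

```text
time: 17.95
position: [0.4529, -0.3404, 0.2519]
tool_rot: [0.994, 0.112, -0.001, -0.001]
ft_force: [-0.0, -0.2, 0.4]
width: 1.002
```

>>> jog_arm(commands=[0,0,0,0.025,-0.109,0,0,0,0,0.025,-0.109,0,0,0,0,0.025,-0.109,0,0,0,0,0.025,-0.109,0,0,0,0,0,0,0])

```text
time: 18.37
position: [0.4509, -0.3412, 0.2515]
tool_rot: [0.968, 0.108, 0.223, -0.026]
ft_force: [-1.2, -1.8, -0.2]
width: 1.0
```

```bash
python3 w.py w7 canister canister_mouth; cat > can.py <<'E'
import sys
from h import *
z=np.load(sys.argv[1]); k=dict(fov_y=z["k"][0],cx=z["k"][1],cy=z["k"][2],cam_to_world=z["M"]); P=wcloud(z["d"],k)
m=(z["d"]>0)&(np.hypot(P[...,0]-.56,P[...,1]+.341)<.11)&(P[...,2]>.025)&(P[...,2]<.08); q=P[m]
from scipy.optimize import least_squares
def f(p):
    a=np.array([np.cos(p[2]),np.sin(p[2])]); n=(q[:,:2]-p[:2])@np.array([-a[1],a[0]]); return np.hypot(n,q[:,2]-p[3])-.028
s=least_squares(f,[.56,-.341,.23,.033],loss="soft_l1",f_scale=.001); p=s.x; a=np.array([np.cos(p[2]),np.sin(p[2])]); t=(q[:,:2]-p[:2])@a; i=np.abs(f(p))<.004
print(len(q),p,"yaw",np.degrees(p[2]),"ends",np.percentile(t[i],[.3,99.7]),"res",np.abs(f(p)).mean()); e=np.percentile(t[i],[.3,99.7])
print("centre",p[:2]+a*e.mean(),"bottom",p[:2]+a*e[0])
s=manip.state(); print(s["position"],s["tool_rot"],s["joint_pos"].round(2)); from scipy.spatial.transform import Rotation as R; print(R.from_quat(s["tool_rot"]).as_matrix().round(3))
E
python3 can.py w7.npz
```

```text
canister [280. 165.] 0.96 [ 0.5541 -0.346   0.0612] 0.39912993
canister [ 16. 236.] 0.92 [0.3466 0.0618 0.0532] 0.3877295
canister [385. 202.] 0.81 [ 0.5393 -0.5063  0.0525] 0.39850268
canister_mouth [277. 164.] 0.98 [ 0.5532 -0.3421  0.0612] 0.39911774
canister_mouth [302. 331.] 0.92 [ 0.3421 -0.4237  0.0572] 0.3631847
canister_mouth [172. 331.] 0.76 [ 0.299  -0.2536  0.0574] 0.3624659
[[ 0.221  0.96  -0.173  0.443]
 [-0.975  0.218 -0.041 -0.343]
 [-0.002  0.178  0.984  0.447]
 [ 0.     0.     0.     1.   ]] 65.70646984690485
3869 [ 0.46339142 -0.36772605  0.22689814  0.03270502] yaw 13.00030583357736 ends [0.03107328 0.17028824] res 0.0008418528567078893
centre [ 0.56149162 -0.34507728] bottom [ 0.49366825 -0.36073592]
[ 0.45356136 -0.33970365  0.25262843] [ 0.96903937  0.11045942  0.2193725  -0.02524118] [ 1.1   0.17 -0.32  1.92 -0.43  0.86 -0.31]
[[ 0.879  0.225  0.42 ]
 [ 0.203 -0.974  0.097]
 [ 0.431 -0.    -0.902]]
```

View pics/w7.png

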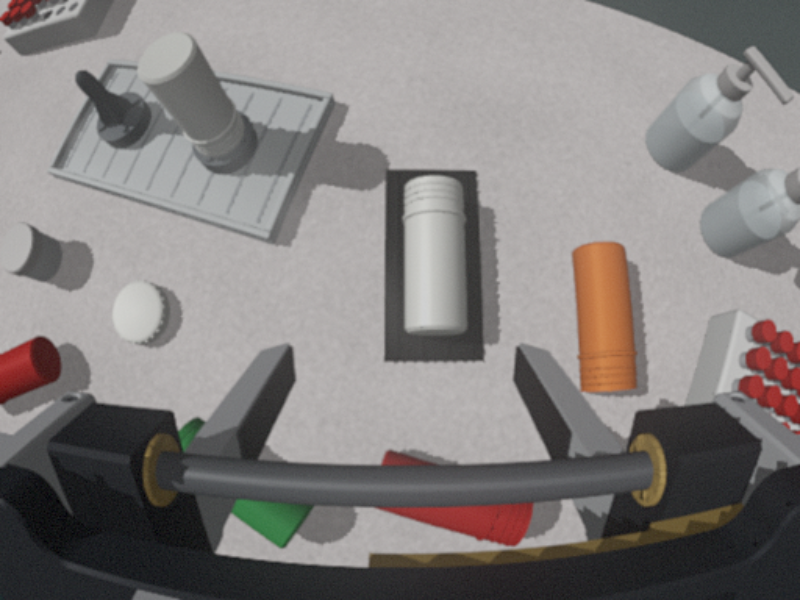

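>>> jog_arm(commands=[0.9,-0.8,-2.5,0.0254,-0.11,0,0.9,-0.8,-3,0.0254,-0.11,0,1,-0.8,-3.5,0.0254,-0.11,0,0,0,-3.7,0,0,0,0,0,-3.5,0,0,0])

```text
time: 18.93
position: [0.477, -0.3546, 0.1132]
tool_rot: [0.932, 0.111, 0.341, -0.044]
ft_force: [0.9, -1.0, -0.6]
width: 0.996
```

>>> jog_arm(commands=[0,0,0,0,0,0,0,0,0,0,0,0,0,0,0,0,0,0,0,0,0,0,0,0,0,0,0,0,0,0])

```text
time: 19.35
position: [0.4771, -0.3557, 0.117]
tool_rot: [0.932, 0.112, 0.342, -0.042]
ft_force: [0.8, -0.0, 0.3]
width: 1.0
```

```bash
python3 w.py w8 canister; python3 can.py w8.npz
```

```text
canister [269. 181.] 0.73 [ 0.5444 -0.3482  0.0605] 0.27344623
canister [419. 212.] 0.63 [ 0.5509 -0.5024  0.0515] 0.26870134
[[ 0.237  0.884 -0.403  0.423]
 [-0.971  0.215 -0.101 -0.369]
 [-0.003  0.415  0.91   0.305]
 [ 0.     0.     0.     1.   ]] 65.70646984690485
7297 [ 0.46375678 -0.36755296  0.22641081  0.03267469] yaw 12.972383954163742 ends [0.03067039 0.17027982] res 0.0011043612389791395
centre [ 0.5616676  -0.34499817] bottom [ 0.49364441 -0.36066803]
[ 0.4766154  -0.35556191  0.11632041] [ 0.93235565  0.11120696  0.34140568 -0.04228609] [ 1.3   0.46 -0.44  2.07 -0.94  0.56  0.39]
[[ 0.742  0.236  0.627]
 [ 0.178 -0.972  0.155]
 [ 0.646 -0.003 -0.763]]
```

>>> jog_arm(commands=[0.1,-0.2,-0.7,0.01,-0.042,0,0.1,-0.2,-0.7,0.009,-0.04,0,0.1,-0.2,-0.6,0,0,0,0.17,-0.2,-0.6,0,0,0,0,0,0,0,0,0])

```text
time: 19.87
position: [0.481, -0.3635, 0.0883]
tool_rot: [0.917, 0.109, 0.38, -0.048]
ft_force: [-0.0, 1.4, 0.3]
width: 0.997
```

```bash
python3 can.py w8.npz | tail -4
```

```text
[ 0.48100648 -0.36351578  0.08828023] [ 0.91748329  0.10881337  0.37961071 -0.04774702] [ 1.4   0.57 -0.53  2.07 -1.08  0.52  0.6 ]
[[ 0.688  0.236  0.686]
 [ 0.163 -0.972  0.17 ]
 [ 0.707 -0.005 -0.707]]
```

>>> jog_arm(commands=[1.4,0.32,-1.4,0,0,0,1.4,0.32,-1.4,0,0,0,1.4,0.32,-1.4,0,0,0,1.4,0.32,-1.4,0,0,0,0,0,0,0,0,0])

```text
time: 20.28
position: [0.539, -0.3483, 0.0317]
tool_rot: [0.917, 0.11, 0.38, -0.049]
ft_force: [-0.8, 0.9, -0.6]
width: 1.001
```

```bash
python3 can.py w8.npz | tail -4
```

```text
[ 0.53898533 -0.34828995  0.03172952] [ 0.91709734  0.10996676  0.38006496 -0.04889178] [ 1.36  0.75 -0.62  2.02 -1.13  0.34  0.67]
[[ 0.687  0.239  0.686]
 [ 0.165 -0.971  0.173]
 [ 0.708 -0.006 -0.706]]
```

>>> jog_arm(commands=[0.6,0.03,-0.6,0,0,0,0.5,0.03,-0.6,0,0,0,0,0,0,0,0,0,0,0,0,0,0,0,0,0,0,0,0,0])

```text
time: 20.7
position: [0.5476, -0.3502, 0.0212]
tool_rot: [0.917, 0.109, 0.38, -0.047]
ft_force: [-1.1, -1.0, 0.5]
width: 1.002
```

>>> jog_arm(commands=[0,0,0,0,0,0,0,0,0,0,0,0,0,0,0,0,0,0,0,0,0,0,0,0,0,0,0,0,0,0], jaw=0)

```text
time: 21.12
position: [0.5477, -0.3499, 0.0209]
tool_rot: [0.917, 0.109, 0.38, -0.047]
ft_force: [-0.4, -1.0, -0.0]
width: 0.684
```

>>> jog_arm(commands=[0,0,0,0,0,0,0,0,0,0,0,0,0,0,0,0,0,0,0,0,0,0,0,0,0,0,0,0,0,0])

```text
time: 21.53
position: [0.5479, -0.3486, 0.021]
tool_rot: [0.917, 0.11, 0.38, -0.048]
ft_force: [-4.3, 3.9, 4.7]
width: 0.593
```

>>> jog_arm(commands=[0,0,0,0,0,0,0,0,0,0,0,0,0,0,0,0,0,0,0,0,0,0,0,0,0,0,0,0,0,0])

```text
time: 21.95
position: [0.5479, -0.3486, 0.021]
tool_rot: [0.917, 0.11, 0.38, -0.048]
ft_force: [-3.5, 3.8, 4.7]
width: 0.593
```

>>> jog_arm(commands=[0,0,0.5,0,0,0,0,0,1.5,0,0,0,0,0,2.5,0,0,0,0,0,3,0,0,0,0,0,3,0,0,0])

```text
time: 22.37
position: [0.5475, -0.3495, 0.1271]
tool_rot: [0.917, 0.109, 0.38, -0.048]
ft_force: [1.1, -0.5, -0.8]
width: 0.597
```

>>> jog_arm(commands=[-0.5,0.5,3,0,0,0,-1,1,3,0,0,0,-1.5,1.5,3,0,0,0,-1.5,2,3,0,0,0,-1.5,2,3,0,0,0])

```text
time: 22.78
position: [0.4869, -0.2787, 0.2771]
tool_rot: [0.917, 0.109, 0.38, -0.048]
ft_force: [0.6, -0.9, 0.3]
width: 0.593
```

>>> jog_arm(commands=[-1,2.5,1,0,0,0,-1,2.5,0.5,0,0,0,-1,2.5,0,0,0,0,0,2.5,0,0,0,0,0,2.5,0,0,0,0])

```text
time: 23.2
position: [0.4572, -0.1538, 0.291]
tool_rot: [0.917, 0.109, 0.38, -0.047]
ft_force: [1.3, 0.2, -1.5]
width: 0.595
```

```bash
python3 can.py w8.npz | tail -4; python3 w.py w9 canister_mouth >/dev/null
```

```text
[ 0.45715422 -0.15378215  0.29096984] [ 0.91737648  0.10873615  0.37999807 -0.04688609] [ 1.28 -0.18 -0.56  2.3  -1.11  0.8   0.11]
[[ 0.688  0.235  0.687]
 [ 0.164 -0.972  0.169]
 [ 0.707 -0.003 -0.707]]
```

View pics/w9.png

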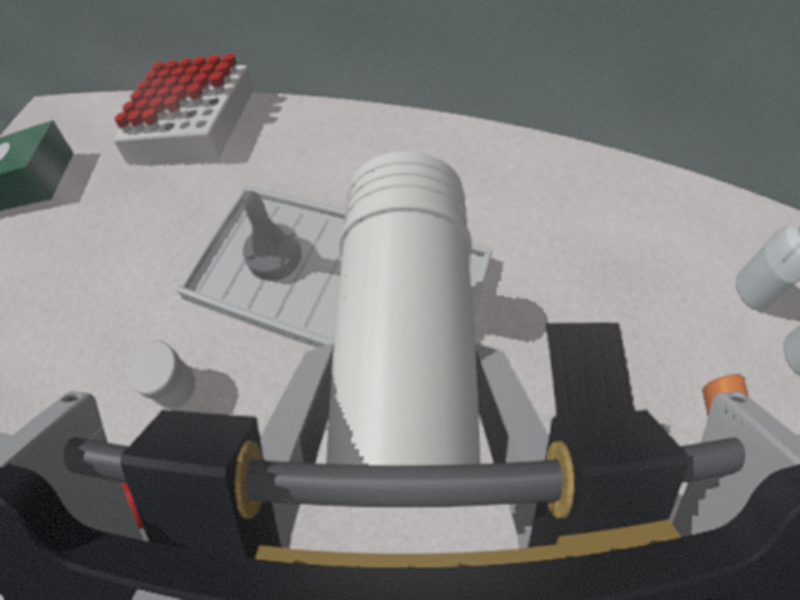

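>>> jog_arm(commands=[0,2.5,0,0,0,0,0,2.5,0,0,0,0,0,2.5,0,0,0,0,0.5,2.5,0,0,0,0,0.5,2.5,0,0,0,0])

```text
time: 23.72
position: [0.4676, -0.0292, 0.2912]
tool_rot: [0.917, 0.109, 0.38, -0.047]
ft_force: [0.8, -1.1, -0.1]
width: 0.593
```

>>> jog_arm(commands=[0.5,2.5,0,0,0,0,0.5,2.5,0,0,0,0,0.5,2,0,0,0,0,0.5,1.5,0,0,0,0,0.5,0.5,0,0,0,0])

```text
time: 24.13
position: [0.4929, 0.0625, 0.2912]
tool_rot: [0.917, 0.111, 0.38, -0.048]
ft_force: [-0.2, 0.5, -0.8]
width: 0.592
```

```bash
python3 can.py w8.npz | tail -4
```

```text
[0.49289297 0.06245497 0.29121092] [ 0.9170121   0.11052335  0.38027612 -0.0475759 ] [ 0.87 -0.37 -0.79  2.38 -1.15  0.48 -0.4 ]
[[ 0.686  0.239  0.687]
 [ 0.167 -0.971  0.171]
 [ 0.708 -0.003 -0.706]]
```

>>> jog_arm(commands=[2,0,0,0,0,-0.04,2.5,0,0,0,0,-0.04,2.5,0,0,0,0,-0.04,2.5,0,0,0,0,-0.04,2.5,0,0,0,0,-0.04])

```text
time: 24.55
position: [0.5738, 0.056, 0.2851]
tool_rot: [0.927, 0.041, 0.372, -0.016]
ft_force: [-0.3, -0.9, -1.0]
width: 0.597
```

>>> jog_arm(commands=[1.5,0,0,0,0,-0.04,1.5,0,0,0,0,-0.04,1,0,0,0,0,-0.04,0.5,0,0,0,0,-0.04,0,0,0,0,0,-0.04])

```text
time: 24.97
position: [0.5805, 0.0536, 0.2774]
tool_rot: [0.934, 0.0, 0.358, 0.001]
ft_force: [-1.4, -0.9, -1.7]
width: 0.593
```

```bash
python3 can.py w8.npz | tail -4
```

```text
[0.58053805 0.05356093 0.27737749] [9.33820430e-01 3.99118580e-04 3.57739323e-01 1.34978852e-03] [ 1.1  -0.08 -1.26  2.2   0.21  0.25 -1.94]
[[ 0.744 -0.     0.668]
 [ 0.002 -1.    -0.002]
 [ 0.668  0.003 -0.744]]
```

```bash
cat > kin.py <<'E'
import numpy as np, itertools
from scipy.optimize import least_squares
from scipy.spatial.transform import Rotation as R
D=[([1.1125,.418,-.0104,1.6142,.0047,1.1107,-.053],(.25287,-.57113,.20481),(.97836,.20691,-.00017,-.0006)),
([-.07,.613,-.699,1.547,.421,1.133,-.487],(.57827,.31689,.16236),(.564,.825,.002,.001)),
([.161,.269,-.407,1.862,.122,1.035,-1.471],(.5195,.0663,.198),(.981,.196,0,0)),
([.167,.652,-.448,1.582,.323,.979,-1.089],(.6645,.06507,.08892),(.908,.418,.001,.001)),
([.224,.68,-.535,1.584,.394,.987,-.741],(.66359,.06547,.08179),(.807,.59,0,0)),
([1.1,.17,-.32,1.92,-.43,.86,-.31],(.45356,-.3397,.25263),(.96904,.11046,.21937,-.02524)),
([1.4,.57,-.53,2.07,-1.08,.52,.6],(.481,-.36352,.08828),(.9175,.1088,.3796,-.0477)),
([1.36,.75,-.62,2.02,-1.13,.34,.67],(.53899,-.34829,.03173),(.9171,.10997,.38006,-.04889)),
([1.28,-.18,-.56,2.3,-1.11,.8,.11],(.45715,-.15378,.29097),(.91738,.10874,.38,-.04689)),
([.87,-.37,-.79,2.38,-1.15,.48,-.4],(.49289,.06245,.29121),(.91701,.11052,.38028,-.04758)),
([1.1,-.08,-1.26,2.2,.21,.25,-1.94],(.58054,.05356,.27738),(.93382,.0004,.35774,.00135))]
def fk(q,p,s):
    # p: offsets dq(7), h, elbow(3), wrist(3), w6(3), tool(3), 
    q=np.asarray(q)*s+p[:7]
    ax="zyzyzyz"; t=[(0,0,0),(0,0,p[7]),(0,0,0),p[8:11],(0,0,0),p[11:14],p[14:17]]
    M=R.identity(); x=np.zeros(3)
    for i in range(7): x=x+M.apply(t[i]); M=M*R.from_euler(ax[i],q[i])
    return x+M.apply(p[17:20]),M
def fit(s):
    def f(p):
        o=[]
        for q,x,w in D:
            a,M=fk(q,p,s); o+=[(a-x)/.005,(M.inv()*R.from_quat(w)).as_rotvec()/.01]
        return np.concatenate(o+[p[:7]*[.1,3,3,3,3,3,.1],p[[8,9,11,12,14,15,17,18]]*3,[ (p[16])*1]])
    best=None
    for o1 in(0,np.pi):
      for o7 in(0,np.pi/2,np.pi,-np.pi/2):
        p0=np.zeros(20); p0[0]=o1;p0[6]=o7;p0[[7,10,13,19]]=.35,.4,.4,.3
        r=least_squares(f,p0,max_nfev=60)
        if best is None or r.cost<best.cost: best=r
    return best
if __name__=="__main__":
    out=[]
    for s1,s3,s5,s7 in itertools.product((1,-1),repeat=4):
        if s1==1: continue
        s=np.array([s1,1,s3,1,s5,1,s7]); r=fit(s); out.append((r.cost,s,r.x)); 
    out.sort(key=lambda a:a[0])
    for c,s,x in out[:2]: print(c,s,x.round(3))
    c,s,x=out[0]; np.savez("kin.npz",s=s,p=x)
    for q,a,w in D: y,M=fk(q,x,s); print((y-a).round(3),(M.inv()*R.from_quat(w)).magnitude().round(3))
E
time python3 kin.py
```

```text
3.4774477011635785 [-1  1 -1  1 -1  1 -1] [-1.000e-03  2.000e-03  4.000e-03 -2.000e-03 -3.000e-03  1.000e-03
  1.575e+00  2.890e-01 -8.000e-03 -2.700e-02  5.030e-01  7.000e-03
  0.000e+00  4.690e-01 -7.000e-03  0.000e+00  0.000e+00 -4.000e-03
 -1.000e-03  3.300e-01]
92.063903479968 [-1  1  1  1 -1  1 -1] [-3.000e-03 -3.134e+00 -3.000e-03  3.136e+00 -5.000e-03  1.000e-03
  1.574e+00  2.890e-01  1.100e-02 -2.600e-02 -5.030e-01  6.000e-03
  1.000e-03  4.710e-01 -6.000e-03  1.000e-03 -0.000e+00 -3.000e-03
 -1.000e-03  3.290e-01]Traceback (most recent call last):
  File "kin.py", line 43, in <module>
    for q,a,w in D: y,M=fk(q,x,s); print((y-a).round(3),(M.inv()*R.from_quat(w)).magnitude().round(3))
                                                        ^^^^^^^^^^^^^^^^^^^^^^^^^^^^^^^^^^^^^^^^^^
AttributeError: 'float' object has no attribute 'round'

real	2m35.219s
user	2m35.433s
sys	0m0.076s
```

```bash
cat > ik.py <<'E'
from kin import *
K=np.load("kin.npz"); s,p=K["s"],K["p"]
lo=np.array([-2.81,-.39,-1.27,.06,-1.19,.19,-2.82]);hi=np.array([2.81,2.02,1.25,2.57,4.33,2,2.82])
mid=(lo+hi)/2; half=(hi-lo)/2
def ik(x,M,q0,w=.02):
    def f(q):
        a,N=fk(q,p,s); return np.r_[(a-x)/.002,(N.inv()*M).as_rotvec()/.01,w*(q-q0)]
    r=least_squares(f,np.clip(q0,lo+.03,hi-.03),bounds=(lo+.02,hi-.02),max_nfev=60); a,N=fk(r.x,p,s)
    return r.x,np.linalg.norm(a-x),(N.inv()*M).magnitude()
def pose(h,down,flip): # heading, can state: z_t at 45deg
    c,t=np.cos(h),np.sin(h); r=.5**.5; z=np.array([c*r,t*r,-r]); xx=np.array([c*r,t*r,r]); 
    if flip: xx=-xx
    return R.from_matrix(np.c_[xx,np.cross(z,xx),z])
if __name__=="__main__":
    rng=np.random.default_rng(0)
    for hd in range(-90,91,20):
        h=np.radians(hd); M=pose(h,0,True); z=M.as_matrix()[:,2]; best=None
        for i in range(12):
            q0=mid+half*rng.uniform(-.8,.8,7)
            if i<6: q0[4]=rng.uniform(-.8,.8)
            q,e,a=ik(np.array([.6617,.064,.133])+.019*z,M,q0)
            if e<.003 and a<.02:
                q2,e2,a2=ik(np.array([.6617,.064,.255])+.019*z,M,q)
                m=min(np.min(half-abs(q-mid)),np.min(half-abs(q2-mid)) if e2<.003 and a2<.02 else -1)
                if best is None or m>best[0]: best=(m,q,q2)
        print(hd,None if best is None else (round(best[0],2),best[1].round(2),best[2].round(2)))
E
python3 ik.py
```

```text
-90 (np.float64(0.59), array([-0.69,  0.83,  0.39,  1.46,  0.46,  1.25, -0.6 ]), array([-0.71,  0.7 ,  0.42,  1.39,  0.47,  1.41, -0.49]))
-70 (np.float64(0.82), array([-0.67,  0.7 ,  0.27,  1.67,  0.73,  1.02, -0.57]), array([-0.7 ,  0.55,  0.31,  1.61,  0.68,  1.18, -0.4 ]))
-50 (np.float64(0.69), array([-0.32,  0.57, -0.2 ,  1.88,  1.2 ,  0.96, -0.65]), array([-0.28,  0.4 , -0.24,  1.81,  1.04,  1.07, -0.4 ]))
-30 (np.float64(0.53), array([-0.13,  0.5 , -0.34,  2.04,  1.53,  0.75, -0.62]), array([ 0.08,  0.32, -0.59,  1.97,  1.26,  0.84, -0.27]))
-10 (np.float64(0.36), array([ 0.32,  0.51, -0.73,  2.15,  1.91,  0.64, -0.53]), array([ 0.47,  0.29, -0.87,  2.08,  1.4 ,  0.55, -0.05]))
10 (np.float64(0.08), array([ 0.42,  0.48, -0.64,  2.18,  2.45,  0.29, -0.69]), array([ 0.83,  0.34, -1.11,  2.1 ,  1.33,  0.27,  0.42]))
30 (np.float64(0.02), array([ 0.93,  0.75, -1.14,  2.11,  1.8 ,  0.21,  0.53]), array([ 1.05,  0.49, -1.25,  2.04,  0.43,  0.23,  1.73]))
50 (np.float64(0.08), array([ 0.96,  0.8 , -1.07,  1.97,  0.04,  0.27,  2.61]), array([ 1.03,  0.57, -1.16,  1.91, -0.2 ,  0.48,  2.68]))
70 (np.float64(0.02), array([ 0.04,  0.63,  0.22,  1.79, -1.17,  1.02, -2.47]), array([-0.1 ,  0.48,  0.4 ,  1.73, -1.09,  1.18, -2.67]))
90 (np.float64(0.07), array([-0.12,  0.79,  0.49,  1.58, -1.12,  1.39, -2.31]), array([-0.19,  0.66,  0.61,  1.52, -1.08,  1.54, -2.46]))
```

```bash
cat > plan.py <<'E'
from ik import *
from rig import manip
st=manip.state(); q=st["joint_pos"]; x0=st["position"]; a,N=fk(q,p,s); print("fk err",(a-x0).round(4),q.round(2))
h=np.radians(-50); M=pose(h,0,True); z=M.as_matrix()[:,2]
qt,e,an=ik(np.array([.6617,.064,.29])+.019*z,M,np.array([-.28,.40,-.24,1.81,1.04,1.07,-.40])); print(qt.round(2),e,an)
n=25; t=np.linspace(0,1,n+1); t=t*t*(3-2*t)*.5+t*.5
pr=None; rows=[]
for i,u in enumerate(t):
    x,O=fk(q+u*(qt-q),p,s)
    if i==0: x,O=x0,R.from_quat(st["tool_rot"])
    Mx=O.as_matrix(); d=(Mx[:,0]+Mx[:,2])/2**.5; g=x-.019*Mx[:,2]; mouth=g+.0975*d; bot=g-.0425*d; b=x-.097*Mx[:,2]
    if pr is not None: rows.append(np.r_[(x-pr[0])*100,(O*pr[1].inv()).as_rotvec()])
    if i%3==0: print(i,x.round(3),"mouth",mouth.round(3),"bot",bot.round(3))
    pr=(x,O)
rows=np.array(rows)
for k in range(0,n,5): print(", ".join(", ".join(f"{v:.2f}" for v in r[:3])+", "+", ".join(f"{v:.3f}" for v in r[3:]) for r in rows[k:k+5]))
print(np.linalg.norm(rows[:,3:],axis=1).max(),np.abs(rows[:,:3]).max())
E
python3 plan.py
```

```text
fk err [ 0.0028 -0.0026  0.0016] [ 1.1  -0.08 -1.26  2.2   0.21  0.25 -1.94]
[-0.27  0.36 -0.25  1.78  1.01  1.1  -0.33] 4.6403215397166497e-10 6.742624249053992e-09
0 [0.581 0.054 0.277] mouth [0.665 0.054 0.286] bot [0.525 0.054 0.294]
3 [0.585 0.057 0.281] mouth [0.669 0.071 0.286] bot [0.531 0.052 0.3  ]
6 [0.588 0.062 0.28 ] mouth [0.667 0.093 0.277] bot [0.537 0.049 0.303]
9 [0.594 0.063 0.275] mouth [0.663 0.11  0.259] bot [0.548 0.044 0.305]
12 [0.604 0.059 0.266] mouth [0.657 0.116 0.232] bot [0.567 0.038 0.305]
15 [0.618 0.054 0.259] mouth [0.652 0.111 0.206] bot [0.591 0.035 0.305]
18 [0.635 0.049 0.257] mouth [0.651 0.096 0.187] bot [0.616 0.038 0.31 ]
21 [0.653 0.049 0.263] mouth [0.654 0.079 0.183] bot [0.64  0.047 0.319]
24 [0.667 0.052 0.273] mouth [0.66  0.067 0.189] bot [0.658 0.06  0.329]
0.31, -0.05, 0.24, -0.031, 0.010, 0.042, 0.04, 0.22, 0.06, -0.040, 0.012, 0.049, 0.06, 0.22, 0.05, -0.046, 0.014, 0.056, 0.08, 0.20, 0.01, -0.052, 0.015, 0.063, 0.10, 0.17, -0.03, -0.057, 0.017, 0.069
0.13, 0.13, -0.07, -0.062, 0.019, 0.074, 0.16, 0.08, -0.12, -0.067, 0.021, 0.078, 0.20, 0.02, -0.18, -0.071, 0.022, 0.081, 0.24, -0.03, -0.22, -0.075, 0.024, 0.084, 0.29, -0.08, -0.26, -0.078, 0.026, 0.086
0.34, -0.13, -0.29, -0.081, 0.027, 0.088, 0.38, -0.16, -0.30, -0.084, 0.029, 0.088, 0.43, -0.19, -0.29, -0.086, 0.030, 0.088, 0.48, -0.20, -0.26, -0.087, 0.031, 0.087, 0.52, -0.20, -0.21, -0.088, 0.032, 0.085
0.55, -0.18, -0.15, -0.088, 0.033, 0.083, 0.57, -0.15, -0.07, -0.087, 0.033, 0.079, 0.59, -0.11, 0.02, -0.086, 0.032, 0.075, 0.59, -0.07, 0.11, -0.084, 0.031, 0.070, 0.58, -0.02, 0.20, -0.080, 0.030, 0.064
0.56, 0.04, 0.27, -0.076, 0.028, 0.058, 0.53, 0.08, 0.33, -0.071, 0.025, 0.052, 0.48, 0.12, 0.36, -0.064, 0.023, 0.045, 0.42, 0.15, 0.37, -0.056, 0.020, 0.038, 0.35, 0.15, 0.35, -0.048, 0.016, 0.031
0.1271183997090674 0.593236597882596
```

>>> jog_arm(commands=[0.3,0,0.2,-0.031,0.01,0.042,0.04,0.2,0.1,-0.04,0.012,0.049,0.06,0.2,0.05,-0.046,0.014,0.056,0.08,0.2,0.01,-0.052,0.015,0.063,0.1,0.17,-0.03,-0.057,0.017,0.069])

```text
time: 25.38
position: [0.586, 0.0615, 0.2807]
tool_rot: [0.93, 0.173, 0.319, 0.057]
ft_force: [-0.1, -1.8, -1.2]
width: 0.593
```

>>> jog_arm(commands=[0.13,0.13,-0.07,-0.062,0.019,0.074,0.16,0.08,-0.12,-0.067,0.021,0.078,0.2,0.02,-0.18,-0.071,0.022,0.081,0.24,-0.03,-0.22,-0.075,0.024,0.084,0.29,-0.08,-0.26,-0.078,0.026,0.086])

```text
time: 25.8
position: [0.5964, 0.0623, 0.272]
tool_rot: [0.869, 0.411, 0.236, 0.144]
ft_force: [-1.3, -0.9, -0.1]
width: 0.593
```

```bash
python3 plan.py
```

```text
fk err [ 0.006  -0.0042 -0.0004] [ 0.89  0.16 -1.23  2.03  0.65  0.62 -1.44]
[-0.27  0.36 -0.25  1.78  1.01  1.1  -0.33] 4.6403215397166497e-10 6.742624249053992e-09
0 [0.596 0.062 0.272] mouth [0.661 0.113 0.25 ] bot [0.554 0.042 0.305]
3 [0.607 0.056 0.269] mouth [0.666 0.111 0.241] bot [0.567 0.035 0.304]
6 [0.613 0.054 0.264] mouth [0.664 0.111 0.228] bot [0.577 0.032 0.303]
9 [0.621 0.05  0.258] mouth [0.662 0.108 0.211] bot [0.591 0.03  0.303]
12 [0.631 0.048 0.254] mouth [0.66  0.102 0.195] bot [0.606 0.031 0.303]
15 [0.641 0.046 0.252] mouth [0.658 0.093 0.183] bot [0.622 0.034 0.306]
18 [0.652 0.046 0.256] mouth [0.658 0.082 0.179] bot [0.638 0.042 0.312]
21 [0.661 0.049 0.264] mouth [0.659 0.072 0.182] bot [0.65  0.052 0.32 ]
24 [0.669 0.053 0.274] mouth [0.661 0.066 0.19 ] bot [0.66  0.061 0.33 ]
0.72, -0.47, -0.11, -0.021, 0.005, 0.023, 0.14, -0.06, -0.10, -0.027, 0.008, 0.029, 0.17, -0.07, -0.12, -0.031, 0.010, 0.033, 0.19, -0.08, -0.14, -0.035, 0.011, 0.037, 0.21, -0.09, -0.16, -0.039, 0.013, 0.041
0.23, -0.10, -0.17, -0.043, 0.014, 0.044, 0.25, -0.10, -0.18, -0.046, 0.016, 0.046, 0.27, -0.10, -0.19, -0.049, 0.017, 0.048, 0.29, -0.10, -0.19, -0.051, 0.018, 0.050, 0.31, -0.10, -0.18, -0.053, 0.020, 0.052
0.32, -0.10, -0.16, -0.055, 0.021, 0.052, 0.33, -0.09, -0.13, -0.057, 0.021, 0.053, 0.34, -0.07, -0.09, -0.058, 0.022, 0.053, 0.35, -0.06, -0.04, -0.059, 0.022, 0.052, 0.36, -0.04, 0.01, -0.059, 0.023, 0.051
0.36, -0.01, 0.06, -0.059, 0.023, 0.049, 0.35, 0.01, 0.12, -0.058, 0.022, 0.047, 0.35, 0.04, 0.18, -0.056, 0.021, 0.045, 0.33, 0.06, 0.23, -0.055, 0.021, 0.042, 0.32, 0.08, 0.27, -0.052, 0.019, 0.039
0.30, 0.10, 0.30, -0.049, 0.018, 0.036, 0.27, 0.12, 0.32, -0.045, 0.016, 0.032, 0.24, 0.13, 0.33, -0.041, 0.014, 0.028, 0.21, 0.13, 0.31, -0.036, 0.012, 0.024, 0.17, 0.12, 0.28, -0.030, 0.010, 0.020
0.08147451939084976 0.7169575889748647
```

Tracking is good, so I'll continue with the remaining three rows of the original plan.

>>> jog_arm(commands=[0.34,-0.13,-0.29,-0.081,0.027,0.088,0.38,-0.16,-0.3,-0.084,0.029,0.088,0.43,-0.19,-0.29,-0.086,0.03,0.088,0.48,-0.2,-0.26,-0.086,0.031,0.085,0.52,-0.2,-0.21,-0.087,0.032,0.083])

```text
time: 26.22
position: [0.6181, 0.0534, 0.2581]
tool_rot: [0.728, 0.635, 0.105, 0.236]
ft_force: [-2.1, -0.2, -0.7]
width: 0.591
```

>>> jog_arm(commands=[0.55,-0.18,-0.15,-0.087,0.033,0.081,0.57,-0.15,-0.07,-0.087,0.033,0.079,0.59,-0.11,0.02,-0.086,0.032,0.075,0.59,-0.07,0.11,-0.084,0.031,0.07,0.58,-0.02,0.2,-0.08,0.03,0.064])

```text
time: 26.63
position: [0.6469, 0.0484, 0.2591]
tool_rot: [0.541, 0.781, -0.047, 0.308]
ft_force: [0.2, -1.4, -0.3]
width: 0.589
```

>>> jog_arm(commands=[0.56,0.04,0.27,-0.076,0.028,0.058,0.53,0.08,0.33,-0.071,0.025,0.052,0.48,0.12,0.36,-0.064,0.023,0.045,0.42,0.15,0.37,-0.056,0.02,0.038,0.35,0.15,0.35,-0.048,0.016,0.031])

```text
time: 27.05
position: [0.6702, 0.0542, 0.276]
tool_rot: [0.393, 0.836, -0.164, 0.347]
ft_force: [0.6, -0.7, -1.4]
width: 0.592
```

>>> jog_arm(commands=[0,0,0,0,0,0,0,0,0,0,0,0,0,0,0,0,0,0,0,0,0,0,0,0,0,0,0,0,0,0])

```text
time: 27.47
position: [0.6697, 0.0546, 0.2766]
tool_rot: [0.395, 0.835, -0.162, 0.347]
ft_force: [0.5, -0.1, -1.6]
width: 0.593
```

```bash
cat > chk.py <<'E'
import sys
from h import *
from scipy.optimize import least_squares
from scipy.spatial.transform import Rotation as R
s=manip.state(); M=R.from_quat(s["tool_rot"]).as_matrix(); g=s["position"]-.019*M[:,2]; d=(M[:,0]+M[:,2])/2**.5
print("TCP",s["position"].round(4),"q",s["joint_pos"].round(2),"d",d.round(3),"mouth",(g+.0975*d).round(4)); print(M.round(3))
c0=g
for c in sys.argv[1:]:
    if c=="wrist": k=viewer.get_calibration(c); im,D=viewer.get_image(c); P=wcloud(D,k)
    else: im,D=viewer.get_image(c); P=cloud(c,D)
    m=(D>0)&(np.hypot(P[...,0]-c0[0],P[...,1]-c0[1])<.036)&(P[...,2]>g[2]-.09)&(P[...,2]<g[2]+.035)&(im.min(-1)>110); q=P[m]
    f=lambda p:np.hypot(q[:,0]-p[0]-p[2]*(q[:,2]-g[2]),q[:,1]-p[1]-p[3]*(q[:,2]-g[2]))-.028
    r=least_squares(f,[c0[0],c0[1],0,0],loss="soft_l1",f_scale=.001); print(c,len(q),"axis at grasp z",r.x[:2].round(4),"slope",r.x[2:].round(4),"res",np.abs(f(r.x)).mean().round(4))
    b=(D>0)&(np.hypot(P[...,0]-c0[0],P[...,1]-c0[1])<.036)&(P[...,2]>.1); print("  zmin/max",np.percentile(q[:,2],[.5,99.5]).round(4))
    cv2.imwrite(f"pics/{c}_{s['time']:.1f}.png",cv2.resize(im[...,::-1],(800,600)))
E
python3 chk.py scene top; ls pics
```

```text
TCP [0.6697 0.0546 0.2766] q [ 0.29  0.55 -1.03  1.76  1.29  1.41 -0.46] d [ 0.003  0.001 -1.   ] mouth [0.6614 0.0651 0.1925]
[[-0.448  0.772  0.452]
 [ 0.546  0.636 -0.545]
 [-0.708  0.003 -0.706]]
scene 22 axis at grasp z [0.6639 0.0674] slope [-0.0078  0.0393] res 0.0012
  zmin/max [0.202  0.3249]
top 22 axis at grasp z [0.6619 0.0664] slope [0.0134 0.0129] res 0.0006
  zmin/max [0.2003 0.3237]
scene.png
scene_27.5.png
top.png
top_27.5.png
w1.png
w2.png
w3.png
w4.png
w5.png
w6.png
w7.png
w8.png
w9.png
```

```bash
sed -i 's/im.min(-1)>110/im.min(-1)>60/' chk.py; python3 chk.py scene wrist; python3 - <<'E'
import cv2,glob,numpy as np
a=cv2.imread(sorted(glob.glob("pics/scene_*"))[-1])[150:450,350:650]; b=cv2.imread(sorted(glob.glob("pics/wrist_*"))[-1])
cv2.imwrite("pics/c1.png",np.hstack([cv2.resize(a,(400,400)),cv2.resize(b,(400,400))]))
E
```

```text
TCP [0.6697 0.0549 0.2766] q [ 0.29  0.55 -1.03  1.76  1.29  1.41 -0.46] d [ 0.003  0.001 -1.   ] mouth [0.6614 0.0653 0.1926]
[[-0.448  0.771  0.452]
 [ 0.546  0.636 -0.545]
 [-0.708  0.003 -0.706]]
scene 665 axis at grasp z [0.6628 0.0642] slope [-0.017  -0.0097] res 0.0017
  zmin/max [0.2007 0.3243]
wrist 16939 axis at grasp z [0.662  0.0641] slope [-0.0086 -0.0083] res 0.0006
  zmin/max [0.2013 0.3245]
```

View pics/c1.png

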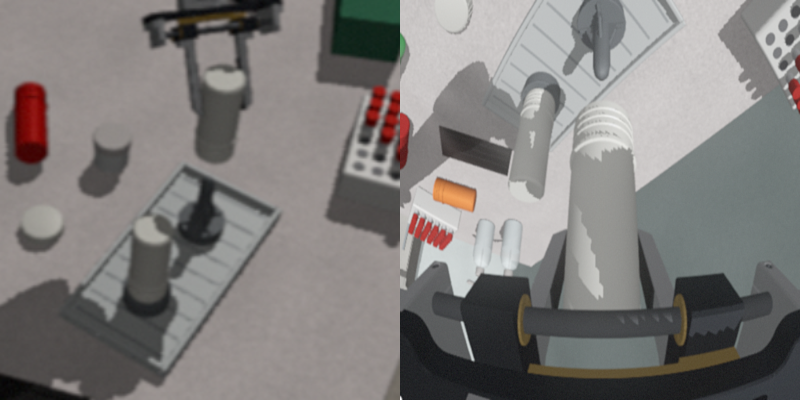

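```bash
python3 - <<'E'
from h import *
from scipy.optimize import least_squares
k=viewer.get_calibration("wrist"); im,D=viewer.get_image("wrist"); P=wcloud(D,k)
n=(D>0)&(np.hypot(P[...,0]-.661,P[...,1]-.065)<.05)
q=P[n&(P[...,2]>.03)&(P[...,2]<.037)]; print(len(q),np.median(q[:,2]),cv2.minEnclosingCircle((q[:,:2]*1000).astype(np.float32)))
q=P[n&(P[...,2]>.077)&(P[...,2]<.108)&(np.hypot(P[...,0]-.661,P[...,1]-.065)<.02)]
f=lambda p:np.hypot(q[:,0]-p[0],q[:,1]-p[1])-.0115
r=least_squares(f,[.661,.065],loss="soft_l1",f_scale=.001); print("stem",len(q),r.x,np.abs(f(r.x)).mean())
E
```

```text
1533 0.03412723961933278 ((661.969482421875, 63.55965805053711), 36.18251037597656)
stem 358 [0.66259042 0.06265512] 0.00038474768197366624
```

>>> jog_arm(commands=[0,-0.1,-1.5,0,0,0,0,-0.1,-2,0,0,0,0,0,-2,0,0,0,0,0,-2,0,0,0,0,0,-1,0,0,0])

```text
time: 28.13
position: [0.6691, 0.053, 0.1893]
tool_rot: [0.394, 0.836, -0.163, 0.346]
ft_force: [-0.3, -0.8, -1.6]
width: 0.593
```

>>> jog_arm(commands=[0,0,-1,0,0,0,0,0,-1,0,0,0,0,0,-1,0,0,0,0,0,-1,0,0,0,0,0,0,0,0,0])

```text
time: 28.55
position: [0.6693, 0.0531, 0.1497]
tool_rot: [0.394, 0.836, -0.163, 0.347]
ft_force: [-0.4, -0.5, -2.2]
width: 0.593
```

```bash
python3 chk.py wrist
```

```text
TCP [0.6693 0.0531 0.1497] q [ 0.21  0.71 -0.93  1.85  1.45  1.35 -0.68] d [ 0.001  0.    -1.   ] mouth [0.6608 0.0635 0.0656]
[[-0.45   0.771  0.451]
 [ 0.545  0.637 -0.545]
 [-0.707  0.001 -0.707]]
wrist 16932 axis at grasp z [0.6616 0.0621] slope [-0.0064 -0.0076] res 0.0006
  zmin/max [0.0744 0.1975]
```

>>> jog_arm(commands=[0,0,-0.6,0,0,0,0,0,-0.6,0,0,0,0,0,-0.6,0,0,0,0,0,-0.4,0,0,0,0,0,0,0,0,0])

```text
time: 29.02
position: [0.6694, 0.0532, 0.1285]
tool_rot: [0.394, 0.836, -0.163, 0.347]
ft_force: [-0.9, 0.4, -1.0]
width: 0.595
```

>>> jog_arm(commands=[0,0,-0.1,0,0,0,0,0,-0.1,0,0,0,0,0,-0.1,0,0,0,0,0,0,0,0,0,0,0,0,0,0,0])

```text
time: 29.43
position: [0.6697, 0.0534, 0.1267]
tool_rot: [0.394, 0.835, -0.162, 0.347]
ft_force: [0.3, -0.5, -1.2]
width: 0.593
```

>>> jog_arm(commands=[0,0,-0.1,0,0,0,0,0,-0.1,0,0,0,0,0,-0.1,0,0,0,0,0,0,0,0,0,0,0,0,0,0,0])

```text
time: 29.85
position: [0.6698, 0.0534, 0.1237]
tool_rot: [0.394, 0.835, -0.162, 0.347]
ft_force: [-0.1, -0.4, 1.7]
width: 0.592
```

>>> jog_arm(commands=[0,0,-0.1,0,0,0,0,0,-0.1,0,0,0,0,0,0,0,0,0,0,0,0,0,0,0,0,0,0,0,0,0])

```text
time: 30.27
position: [0.6704, 0.0535, 0.1231]
tool_rot: [0.394, 0.835, -0.162, 0.348]
ft_force: [-1.8, 0.7, 13.9]
width: 0.589
```

>>> jog_arm(commands=[0,0,0.1,0,0,0,0,0,0,0,0,0,0,0,0,0,0,0,0,0,0,0,0,0,0,0,0,0,0,0])

```text
time: 30.68
position: [0.6702, 0.0536, 0.1232]
tool_rot: [0.394, 0.835, -0.162, 0.348]
ft_force: [0.3, 1.3, 6.9]
width: 0.59
```

```bash
python3 chk.py wrist
```

```text
TCP [0.6702 0.0536 0.1232] q [ 0.19  0.76 -0.91  1.86  1.49  1.35 -0.72] d [ 0.004  0.    -1.   ] mouth [0.6619 0.064  0.0391]
[[-0.448  0.771  0.453]
 [ 0.545  0.637 -0.545]
 [-0.709  0.003 -0.706]]
wrist 16959 axis at grasp z [0.6625 0.0625] slope [-0.0027 -0.0061] res 0.0006
  zmin/max [0.0475 0.171 ]
```

>>> jog_arm(commands=[0,0,0,0,0,0,0,0,0,0,0,0,0,0,0,0,0,0,0,0,0,0,0,0,0,0,0,0,0,0], jaw=100)

```text
time: 31.15
position: [0.6696, 0.0533, 0.1223]
tool_rot: [0.394, 0.836, -0.162, 0.347]
ft_force: [-0.0, -0.1, 0.1]
width: 0.913
```

>>> jog_arm(commands=[0,0,0,0,0,0,0,0,0,0,0,0,0,0,0,0,0,0,0,0,0,0,0,0,0,0,0,0,0,0])

```text
time: 31.57
position: [0.6697, 0.0534, 0.1226]
tool_rot: [0.394, 0.835, -0.162, 0.347]
ft_force: [-0.4, -0.5, -0.9]
width: 1.004
```

>>> jog_arm(commands=[-0.45,0.55,0.7,0,0,0,-0.9,1.1,1.4,0,0,0,-0.9,1.1,1.4,0,0,0,-0.9,1.1,1.4,0,0,0,-0.9,1.1,1.4,0,0,0])

```text
time: 31.98
position: [0.6283, 0.1039, 0.1867]
tool_rot: [0.394, 0.836, -0.162, 0.347]
ft_force: [1.2, -0.4, -0.2]
width: 1.0
```

>>> jog_arm(commands=[-0.9,1.1,1.4,0,0,0,-0.9,1.1,1.4,0,0,0,-0.9,1.1,1.4,0,0,0,-0.9,1.1,1.4,0,0,0,0,0,0,0,0,0])

```text
time: 32.4
position: [0.592, 0.1505, 0.2446]
tool_rot: [0.393, 0.836, -0.16, 0.348]
ft_force: [-0.6, 1.0, 0.0]
width: 0.997
```

```bash
sed -i 's/^c0=g/c0=g=np.array([.6623,.063,.137])/' chk.py; python3 chk.py scene wrist top; python3 - <<'E'
import cv2,glob,numpy as np
a=cv2.imread(sorted(glob.glob("pics/scene_*"))[-1])[150:450,350:650]; b=cv2.imread(sorted(glob.glob("pics/wrist_*"))[-1])
cv2.imwrite("pics/c2.png",np.hstack([cv2.resize(a,(400,400)),cv2.resize(b,(400,400))]))
E
```

```text
TCP [0.592  0.1505 0.2446] q [ 0.1   0.57 -1.06  1.83  1.25  1.52 -0.68] d [ 0.005  0.003 -1.   ] mouth [0.5838 0.161  0.1605]
[[-0.449  0.768  0.456]
 [ 0.545  0.64  -0.542]
 [-0.708  0.006 -0.706]]
scene 494 axis at grasp z [0.664  0.0638] slope [-0.0033  0.0127] res 0.0014
  zmin/max [0.0476 0.1716]
wrist 4074 axis at grasp z [0.6631 0.0631] slope [ 0.0043 -0.0027] res 0.0005
  zmin/max [0.0476 0.1713]
top 189 axis at grasp z [0.6614 0.0642] slope [0.0057 0.006 ] res 0.0004
  zmin/max [0.0474 0.1713]
```

View pics/c2.png

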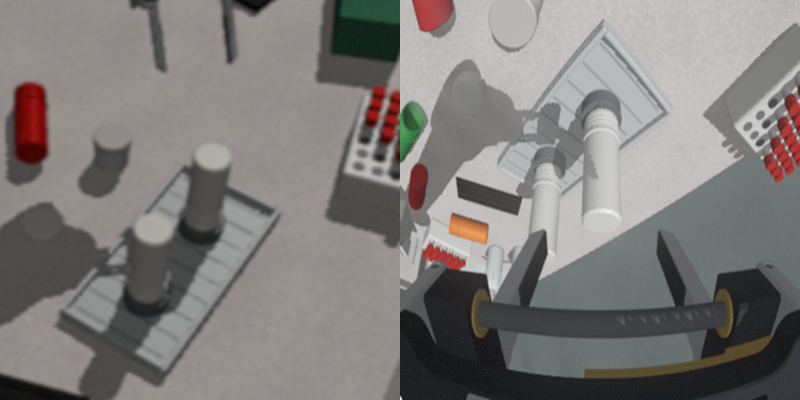

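```bash
python3 - <<'E'
from h import *
k=viewer.get_calibration("wrist"); im,D=viewer.get_image("wrist"); P=wcloud(D,k)
for n,x,y in(("can",.6625,.063),("nb",.6465,-.096)):
    q=P[(D>0)&(np.hypot(P[...,0]-x,P[...,1]-y)<.024)&(P[...,2]>.16)&(P[...,2]<.2)]; print(n,len(q),np.median(q[:,2]),q.mean(0))
print(manip.state()["ft_force"]); order.finish_job()
E
```

```text
can 655 0.1781462189072545 [0.66163483 0.06394029 0.17814758]
nb 63 0.1777043816939179 [ 0.66103527 -0.09104253  0.17772915]
[ 0.02592114  0.44946415 -1.04410397]
the job is handed in; nothing more can be done
```

The peg is home on the bare socket, and the canister stands mouth down over it, let go. The job was handed in at about 32.5 s of the 72 s. It reports no verdict, so this rests on my own checks.

- **Peg:** I turned it on the boss until the keys dropped in, then pressed it down. Its flange top reads about 34 mm above the table, which is the deck plus 24 mm. The foot is within about 2 mm of the socket's axis.
- **Canister:** Its bottom, now on top, reads 178.1 mm above the table, against 178 mm expected with the rim on the ribs. It leans less than about 0.015 rad and is within about 2 mm of the peg's axis.
- **Robot:** The gripper is open and about 13 cm clear, with no contact force felt.
- **Rest of the scene:** The neighbour's top still reads 178 mm. In the last picture the lid and jar look undisturbed, though I did not measure them.

- **First grip:** the jaws were still closing as I lifted the peg, so they held it too near the tip. I set it back down and regripped it, pressing on the table with about 48 N.
- **Camera agreement:** the three views put the canister's axis 1 to 3 mm apart, about the calibration error.

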